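# Close the power pack's tilted filler with its bayonet cap

## Task

Get the hydraulic power pack's filler closed for service: pull the push-in transit plug out of the leaning filler neck and lay it gently in the grey tote. Then take the wing-grip bayonet cap out of the tote, put its two lugs down through the slots in the neck, press it down against the sprung seal and turn it a quarter turn clockwise until it clicks up locked. Let go of it, and leave the other parts, the bottle and the wrench where they are.

Things in the scene. Friction and masses are not known exactly. Their poses are not given: they have to be found in the camera images.
- power_pack: Hydraulic power pack, fixed: steel tank 120 mm high with motor and carry frame on top. Origin: on the bench, 20 mm before the tank's front; z up, x from its front (filler side) to its back. Tank x 20..240, y -100..100 mm (lid 8 mm wider). The filler neck leans 30 degrees from vertical to the front (-x), centre of its mouth at x 50, y 0, z 165. A manifold block: x 60..110, y 55..101, top at z 155.
- frame_top (a point): Top of the pack's carry frame, a tube 18 mm thick arching along the pack's y at x 122 mm from y -92 to y 100, top at z 279. It is in the way straight above and behind the mouth; along the neck's own axis it is free.
- motor_top (a point): Top of the pack's motor: a cylinder of diameter 98 mm lying along the pack's y on the tank, at x 141..239, y -88..82, its top at z 223.
- neck: Filler neck's mouth, fixed to the pack: tube of outer diameter 72 mm with an inward steel flange 6 mm thick, round hole of diameter 49. Origin: centre of the flange's top face; z out along the leaning neck, away from the tank. Under the flange, lugs can turn only clockwise seen from outside (about -z), a quarter turn from slots to end stops.
- slot (a point): One of the flange's two slots for the lugs: 13 mm wide, open to the hole, running along +x and -x of the neck's frame to 33 mm from the axis. This point is on the +x one, in the flange's top face, 28.5 mm from the axis.
- recess (a point): One of the two locking recesses, pockets 3 mm deep and 14 mm wide in the flange's underside at -y and +y of the neck's frame (unseen from outside). Here the lugs spring up at the end of the quarter turn. Point: its ceiling, 28.5 mm from the axis.
- seal_top (a point): Top, on the axis, of the sprung face seal round the mouth: black ring, inner diameter 64, outer 72 mm. It stands 7.5 mm over the flange and can be pressed flush; under the cap's disc it pushes back with 3.4 N at first touch, 9.4 N fully down.
- cap: Bayonet cap, steel, 130 to 230 g: disc of diameter 80 mm (z 14..22), wing grip on top, below it a plug of diameter 45 (z 0..14) with two lugs. Origin: centre of the plug's underside, on which it stands in the tote; z up through the grip. In the neck, lugs are free to turn with this origin 11 to 14 mm below the flange's face (at 14 disc meets flange); locked, it has sprung up to 8 mm below.
- cap_wing (a point): Top centre of the cap's wing grip: a bar 56 mm long along the cap's x (in line with the lugs), 14 mm thick along its y, z 22..50 mm in the cap's frame.
- cap_lug (a point): Outer end of the cap's +x lug; the other is at -x. Lugs are 8 mm wide, 5 mm thick (z 0..5 of the cap) and reach 30.5 mm from the axis. Either lug fits either slot.
- plug: Push-in transit plug, grey plastic, 60 g, standing loosely in the neck at the start: stem of diameter 46 mm (z 0..12), disc of diameter 60 (z 12..17), pull tab on top: a bar 36 mm long along its x, 10 mm thick along its y, z 17..45. Origin: centre of the stem's underside, z up through the tab. It pulls straight out along the neck's axis without effort.
- tote: Grey parts tote, fixed, open on top: outside 240 mm (its x) by 320 mm (its y), 75 mm high, walls and floor 5 mm. Origin: centre of its underside, on the bench. Three parts (cap, screw plug, elbow) stand in three of its quarters, each about 55 mm in x and 78 mm in y from the centre; the quarter at -x, -y is free.
- screw_plug: Bystander in the tote: steel screw plug, diameter 62 mm, 50 high, thread below and a small hexagon on top, no wing. Origin: centre of its underside.
- elbow: Bystander in the tote: brass pipe elbow lying flat, 70 x 70 mm, 42 high. Origin: on the tote's floor, near its middle.
- oil_bottle: Bystander on the bench beside the pack: white bottle, diameter 66 mm, 190 high. Origin: centre of its underside.
- wrench: Bystander on the bench: open-end wrench, 170 mm long along its x, lying flat. Origin: its underside.
Mind the look-alikes: they are no part of the job. What is shaped like the cap but red or turquoise is not meant.

How it is judged:
On the way, in this order (a step that is already met when the one before it is completed fails the run):
1. the transit plug lies in the tote, let go (x of plug in the frame of tote between -0.11 and 0.11 m and y of plug in the frame of tote between -0.15 and 0.15 m and z of plug in the frame of tote below 0.06 m and contact force between the fingers and plug below 0.3 N), for 0.2 s.
2. the cap's lugs have gone down into the neck's slots (z of cap in the frame of neck below -0.004 m and distance between cap and neck below 0.018 m and angle between the x axis of cap and the x axis of neck, either way round below 0.25 rad), for 0.05 s.
At the end, for the whole second after the job is handed in: The cap is locked in the neck: a quarter turn from the slots (within 0.17 rad), sprung up into its recesses (its underside 8 mm below the flange face, within 1.5 mm), square (0.06 rad) and still; the transit plug lies at rest in the tote, below its rim (angle between the x axis of cap and the y axis of neck, either way round below 0.17 rad and angle between the z axis of cap and the z axis of neck, either way round below 0.06 rad and z of cap in the frame of neck between -0.0095 and -0.0065 m and distance between cap and neck below 0.0105 m and linear speed of each of cap, plug below 0.02 m/s and x of plug in the frame of tote between -0.11 and 0.11 m and y of plug in the frame of tote between -0.15 and 0.15 m and z of plug in the frame of tote below 0.06 m); the robot touches nothing.
It fails at once if another part in the tote is shifted more than 40 mm (distance of any of screw_plug, elbow from where it was at the start of the episode above 0.04 m).
It fails at once if the bottle or the wrench is shifted more than 30 mm or the bottle tips over (distance of any of oil_bottle, wrench from where it was at the start of the episode above 0.03 m or angle between oil_bottle's own z axis and vertical above 0.4 rad).
It fails at once if the transit plug or the cap is dropped or thrown (moves faster than 1.2 m/s) (linear speed of any of plug, cap above 1.2 m/s).
It also fails if it takes over 64 s, if anything falls off the work surface, if the arm or the gripper's body presses on something with over 40 N, if the wrist force passes 120 N, or if a joint passes its speed limit or range.

## Robot

A 6-joint arm with a two-finger parallel gripper is mounted at the origin on the work surface. World frame = base frame: x ahead of the robot, y to its left, z up, the work surface at z = 0. Lengths are in m, angles in rad, forces in N, time in s.
With the tool pointing down it reaches from about 0.25 to 0.8 m from the base axis. Payload 8.5 kg.
Tool frame: the origin (TCP) lies midway between the tips of the shut fingers; the grasp point (between the pads) lies 19 mm behind it (grip_point_offset is the distance from the TCP to the grasp point, in m); z points along the fingers, y is the direction in which the jaws open and shut (so a half turn about z gives the same grasp; the last joint's range is limited). The gripper opens to 85 mm and grips with 20 to 120 N. Pads are 22 mm wide; open, the fingers measure 114 mm over their backs; the gripper's body (76 mm by 85 mm) begins 54 mm behind the grasp point. The pads swing forward as they close: fully open they stand 13 mm farther back than shut.
Start: joints at [1.325, 0.238, -0.013, 1.319, 0, 1.571], TCP at [0.128, 0.509, 0.231] pointing down, gripper open.
Joint ranges: [-2.66, 2.66], [-1.03, 1.9], [-1.14, 1.46], [-1.82, 2.27], [-1.45, 1.34], [-3.14, 3.14]. Speed limits (rad/s): [2.22, 2.22, 2.79, 3.14, 3.14, 3.14].

## Interface

Orientations are given as a unit quaternion [x, y, z, w].
In Python, from cell import * gives the robot as it stands.
- The arm moves only by the tool move_arm, never from a script. Its arguments are lists of equal length, an entry for each row: "xyz": the shift along the world's x, y, z in mm, a list of three; "spin": the turn about the world's z in degrees. A call has exactly 5 rows; each row shifts and turns the commanded pose from where the row before left it; what a row does not reach is not made up. A row lasts 1/8 s, in which the tool goes at most 62.5 mm and 10.7 degrees, less where a joint would pass 70% of its speed; a pose out of reach is approached as far as the arm can. A call with a gripper value outside its range is refused whole. "gripper" is the closure, from 0 (fully open) to 1 (shut), set as the call begins (left out, the last holds). The fingers move at their own pace and stop on an object; "grip_force" is the grip in N (left out, the last holds). Time passes only in rows, so rows that do not move let the fingers close, or fill a call up. It gives the time, the measured TCP pose, the force and the opening at its end, in the units of the state.
- sense(): the state, without advancing time (a new reading comes with each control period).
- camera(name): name is "scene" or "top" or "wrist"; returns a dict with "pixels" (384x512x3 uint8, red, green, blue), "mtx" (3x3 intrinsics, pixels), "origin" and "orientation" of the camera in the world; the wrist camera has in their place "tool_from_camera" (4x4, takes a point from camera to tool coordinates, whose origin is the TCP and whose axes are the flange's). Camera axes: x right, y down, z forward; pixel columns grow to the right and rows downward; lengths in m; the calibration is good to about 2 mm. A picture is of the moment at which its call begins: read the wrist's pose just before it. There is no depth.
- sign_off(): hands the job in, once; it reports no verdict.
Trained networks look in the newest picture that a camera, given by its name, has taken for a name from the list of things; names that differ only in an ending like _2 or _b are one class to them, and where a whole thing is asked for, a point or a joint stands for the part that bears it (a point fixed in the world has none). Each returns a list of dicts, best first, with "score" (0 to 1); they miss things now and then, are a little off and sometimes report something else, mostly with a low value. They report only what shows in the picture. A call takes as long as a camera call. They do not tell look-alikes from the thing itself.
- find_in(camera, label): "point" ([column, row] in pixels, amid what is visible of it).
- trace(camera, label): "region" (384x512 bool, what is visible of it) and "point" ([column, row] in pixels, amid what is visible of it).
The state is a dict: "t": time; "joint_positions": joint angles; "qvel": joint speeds; "joint_efforts": joint torques, N m; "position": TCP position; "orientation": TCP orientation; "ft_force": force on the tool from outside, world axes, zero at the start; "wrist_torque": the same for the moment, N m; "opening": finger opening in m.
Only numpy, scipy, OpenCV 4.12 (cv2) and the standard library are available. Lean on these libraries where they do the work, as an engineer would, in place of code of your own. Each camera call takes 0.05 s, during which the arm holds its last target. There are 200 camera calls.

## Working session

There is one attempt and no reset: what is moved stays moved. The work goes in short steps, Python scripts to look and compute and a tool call to move; the robot and the scene stay as the last step left them, time stands still between calls to the robot, and variables do not carry over. Pictures are saved under pics/ and viewed, about 8 in all and at most 12, crops included, and the job is handed in when it is done.

Besides the shell and the picture viewer there is one more tool, called after ">>>" in YAML: its name, and indented under it one key for each argument. move_arm: Moves the arm, as the interface text tells. Its arguments: {"type":"object","properties":{"xyz":{"type":"array","items":{"type":"array","items":{"type":"number"}}},"spin":{"type":"array","items":{"type":"number"}},"gripper":{"type":"number"},"grip_force":{"type":"number"}},"required":["xyz","spin"]}

```bash
ls -la; mkdir -p pics; cat > h.py <<'E'
from cell import *
import numpy as np, cv2
from scipy.spatial.transform import Rotation as R
def cam(n):
    s=sense(); c=camera(n)
    K=np.array(c["mtx"])
    if n=="wrist":
        T=np.eye(4);T[:3,:3]=R.from_quat(s["orientation"]).as_matrix();T[:3,3]=s["position"]
        T=T@np.array(c["tool_from_camera"])
    else:
        T=np.eye(4);q=np.array(c["orientation"]);T[:3,:3]=R.from_quat(q).as_matrix() if q.size==4 else q;T[:3,3]=c["origin"]
    return c["pixels"],K,T
def ray(K,T,p):
    d=T[:3,:3]@np.linalg.solve(K,[p[0],p[1],1]);return T[:3,3],d/np.linalg.norm(d)
def atz(K,T,p,z):
    o,d=ray(K,T,p);return o+d*(z-o[2])/d[2]
def tri(rays):
    A=sum(np.eye(3)-np.outer(d,d) for o,d in rays);b=sum((np.eye(3)-np.outer(d,d))@o for o,d in rays);return np.linalg.solve(A,b)
def proj(K,T,X):
    X=np.atleast_2d(X);q=(X-T[:3,3])@T[:3,:3]@K.T;return q[:,:2]/q[:,2:]
E
python3 - <<'E'
from h import *
print(sense())
ims=[]
L=["frame_top","motor_top","neck","slot","seal_top","cap","cap_wing","cap_lug","plug","tote","screw_plug","elbow","oil_bottle","wrench","power_pack"]
for n in ["scene","top"]:
    im,K,T=cam(n);ims.append(im);print(n,np.round(K,1).tolist(),np.round(T,4).tolist())
    np.savez(n+".npz",im=im,K=K,T=T)
    for l in L:
        print(l,[(np.round(r["point"],1).tolist(),round(r["score"],2)) for r in find_in(n,l)[:4]])
    cv2.imwrite(f"pics/{n}0.png",cv2.resize(im[:,:,::-1],(800,600),interpolation=cv2.INTER_CUBIC))
E
```

```text
total 12
drwxr-xr-x  3 agent agent 4096 Dec  4 15:06 .
drwxr-xr-x 23 root  root  4096 Dec  4 15:06 ..
drwxr-xr-x  2 agent agent 4096 Dec  4 15:06 pics
{'t': 0.0, 'joint_positions': array([ 1.32502939e+00,  2.38809286e-01, -1.42595285e-02,  1.31918767e+00,
       -2.83604433e-05,  1.57078632e+00]), 'qvel': array([ 0.00235547,  0.00054468, -0.00037481, -0.00201003,  0.00093872,
        0.00104754]), 'joint_efforts': array([ 2.85628346e-03, -5.38770139e+01,  3.46438801e+01,  1.81184197e-02,
        2.23104653e-04,  8.97264215e-06]), 'position': array([0.12764081, 0.50882236, 0.23066061]), 'orientation': array([ 1.22569432e-01,  9.92459672e-01, -7.26311569e-04, -7.54193800e-05]), 'ft_force': array([ 0.71120069, -0.76521529,  0.4438431 ]), 'wrist_torque': array([-0.00958794,  0.04148886,  0.0691571 ]), 'opening': 0.08547116744435813}
scene [[414.4, 0.0, 263.1], [0.0, 414.4, 191.1], [0.0, 0.0, 1.0]] [[0.7111, 0.571, -0.4101, 1.0102], [0.703, -0.5849, 0.4045, -0.4227], [-0.0089, -0.576, -0.8174, 1.0644], [0.0, 0.0, 0.0, 1.0]]
frame_top [([219.8, 312.6], 0.86)]
motor_top [([219.6, 310.9], 0.
[... 893 characters left out ...]
190.6], 0.25)]
neck [([364.8, 189.4], 0.66), ([181.3, 212.6], 0.62)]
slot [([365.3, 195.4], 0.76)]
seal_top [([352.4, 195.8], 0.47)]
cap [([270.9, 191.7], 0.86), ([212.6, 189.7], 0.74), ([364.9, 153.7], 0.7), ([206.9, 130.5], 0.61)]
cap_wing [([210.9, 189.0], 0.95), ([202.6, 132.6], 0.65), ([268.4, 189.5], 0.58), ([181.5, 210.9], 0.25)]
cap_lug [([212.2, 189.7], 0.91), ([270.6, 184.7], 0.85), ([203.7, 132.2], 0.75), ([364.4, 152.4], 0.23)]
plug [([360.3, 186.0], 0.55), ([182.5, 210.7], 0.18)]
tote [([181.9, 210.1], 0.71)]
screw_plug [([160.2, 226.5], 0.71)]
elbow [([153.5, 188.6], 0.69), ([214.0, 189.2], 0.41)]
oil_bottle []
wrench [([262.1, 264.1], 0.79)]
power_pack [([365.9, 153.3], 0.67)]
```

View pics/scene0.png

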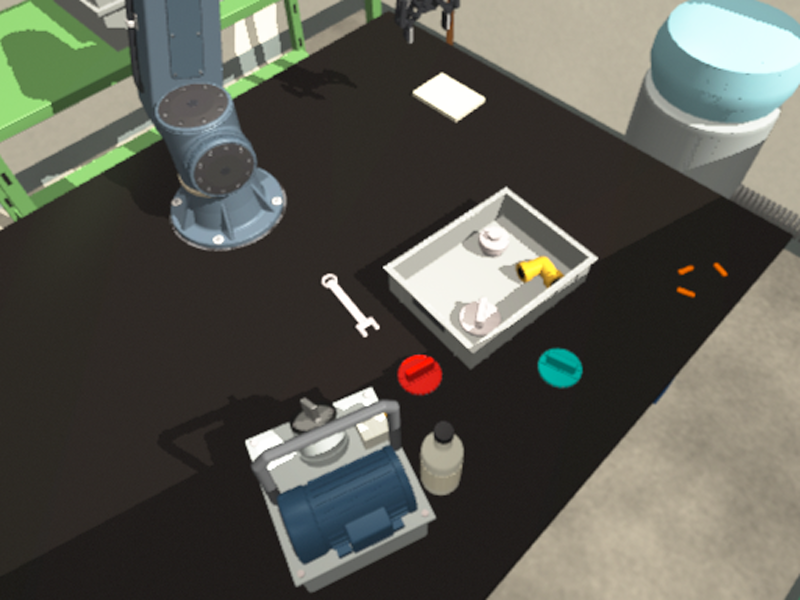

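View pics/top0.png

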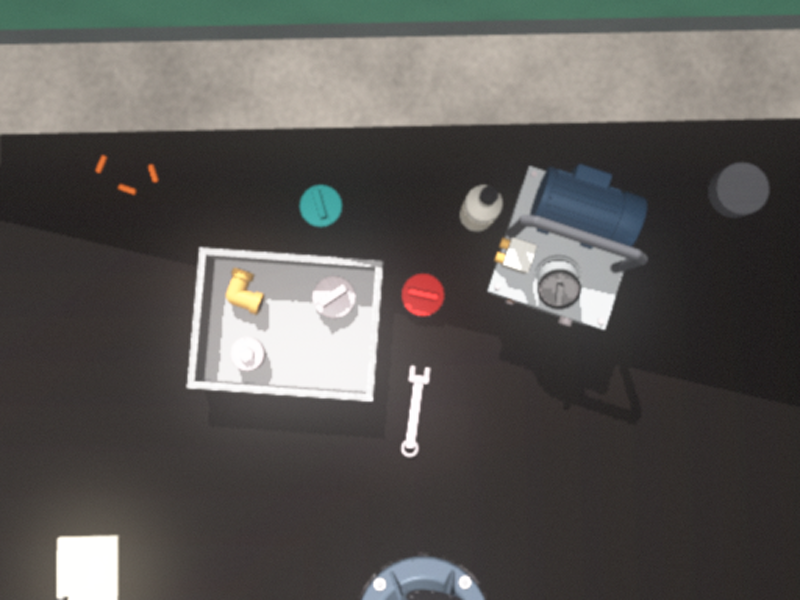

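```bash
cat > fit.py <<'E'
from h import *
from scipy.optimize import least_squares
V={n:np.load(n+".npz") for n in["scene","top"]}
def pose(p): 
    c,s=np.cos(p[2]),np.sin(p[2]);return lambda X:np.c_[np.atleast_2d(X)[:,0]*c-np.atleast_2d(X)[:,1]*s+p[0],np.atleast_2d(X)[:,0]*s+np.atleast_2d(X)[:,1]*c+p[1],np.atleast_2d(X)[:,2]]
def fit(obs,p0):
    f=lambda p:np.concatenate([(proj(V[n]["K"],V[n]["T"],pose(p)(X))-np.array(px)/1.5625).ravel() for n,X,px in obs])
    r=least_squares(f,p0,loss="soft_l1");print(np.round(r.x,4),np.round(f(r.x),1));return r.x
E
cat > a.py <<'E'
from fit import *
pk=fit([("top",[.012,.108,.12],(489,291)),("top",[.012,-.108,.12],(607,328)),("top",[.248,.108,.12],(530,168)),("scene",[.012,.108,.12],(371,388)),("scene",[.012,-.108,.12],(247,440)),("scene",[.248,.108,.12],(434,518))],[.5,-.2,0])
# tote: robust to its labelling
tt=fit([("top",[.12,.16,.075],(203,249)),("top",[.12,-.16,.075],(382,262)),("top",[-.12,-.16,.075],(372,400)),("top",[-.12,.16,.075],(188,387))],[.5,.2,0])
np.savez("poses.npz",pk=pk,tt=tt)
P=pose(pk);Tt=pose(tt)
a=np.linspace(0,2*np.pi,49)
s,c=np.sin(np.pi/6),np.cos(np.pi/6)
ax=np.array([-s,0,c]);ex=np.array([c,0,s]);ey=np.array([0,1,0]);m=np.array([.05,0,.165])
circ=lambda r,h:m+h*ax+r*(np.cos(a)[:,None]*ex+np.sin(a)[:,None]*ey)
rect=lambda x0,x1,y0,y1,z:np.array([[x0,y0,z],[x1,y0,z],[x1,y1,z],[x0,y1,z],[x0,y0,z]])
W=[P(circ(.036,0)),P(circ(.03,.005)),P(rect(.012,.248,-.108,.108,.12)),P(rect(.06,.11,.055,.101,.155)),P([[.122,-.092,.27],[.122,.1,.27]]),Tt(rect(-.12,.12,-.16,.16,.075)),Tt(rect(-.115,.115,-.155,.155,.005)),P([m+.017*ax,m+.045*ax-.012*0])]
for ww in["cap","tab"]:pass
out=[]
for n,ctr,h in[("top",(365,170),(60,60)),("scene",(215,270),(60,60)),("top",(182,208),(66,66)),("scene",(315,170),(75,75))]:
    v=V[n];f=6;im=cv2.resize(v["im"][:,:,::-1],None,fx=f,fy=f,interpolation=cv2.INTER_CUBIC)
    for w in W: cv2.polylines(im,[np.int32(proj(v["K"],v["T"],w)*f+f/2)],False,(0,255,0),1)
    x0,y0=[int((ctr[i]-h[i])*f) for i in(0,1)];cr=im[y0:y0+2*h[1]*f,x0:x0+2*h[0]*f];print(n,(ctr[0]-h[0],ctr[1]-h[1]),400/(2*h[0]));out.append(cv2.resize(cr,(400,300*h[1]*4//(3*h[0])))[:400])
cv2.imwrite("pics/ov.png",cv2.resize(np.vstack([np.hstack(out[:2]),np.hstack(out[2:])]),(600,600)))
print(P(m),P(m+.03*ax),"tote free",Tt([-.055,-.078,0]))
E
python3 a.py
```

```text
[ 0.5625 -0.2246 -0.3459] [-0.4 -0.8 -0.7  0.6 -0.3 -2.8 -1.1 -1.1 -3.6  0.3  0.2  0.2]
[ 0.5594  0.2328 -0.0936] [ 0.7  2.  -1.3  1.6 -1.  -1.7  2.8 -1.4]
top (305, 110) 3.3333333333333335
scene (155, 210) 3.3333333333333335
top (116, 142) 3.0303030303030303
scene (240, 95) 2.6666666666666665
[[ 0.609578   -0.24151754  0.165     ]] [[ 0.59546643 -0.2364319   0.19098076]] tote free [[0.49735968 0.16028418 0.        ]]
```

View pics/ov.png

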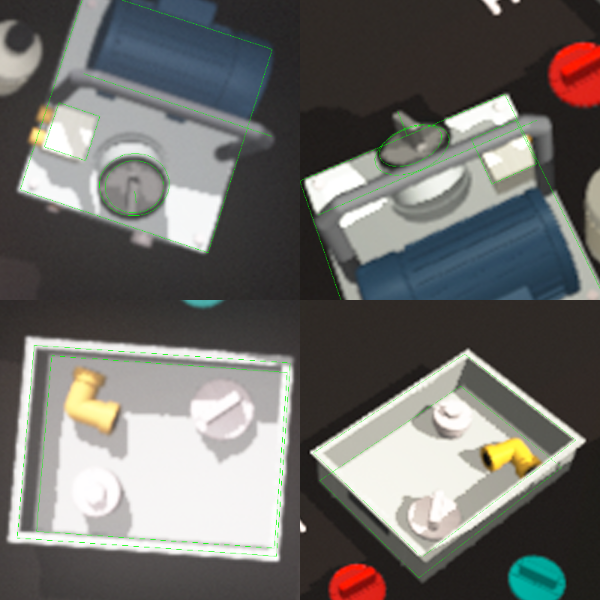

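>>> move_arm:
  xyz:
    - [20,-40,40]
    - [30,-50,20]
    - [30,-50,20]
    - [30,-50,20]
    - [30,-50,10]
  spin: [0,0,0,0,0]

```text
t: 2.22
position: [0.2685, 0.2678, 0.3424]
orientation: [0.122, 0.992, 0.001, 0.001]
ft_force: [0.7, -0.1, 0.5]
opening: 0.0853
```

>>> move_arm:
  xyz:
    - [30,-50,10]
    - [30,-50,0]
    - [30,-50,0]
    - [30,-50,0]
    - [30,-50,0]
  spin: [0,0,0,0,0]

```text
t: 2.85
position: [0.4184, 0.0173, 0.3516]
orientation: [0.123, 0.992, 0.0, 0.0]
ft_force: [0.4, 0.8, -0.3]
opening: 0.0854
```

>>> move_arm:
  xyz:
    - [30,-50,0]
    - [30,-50,0]
    - [30,-50,0]
    - [30,-50,0]
    - [30,-40,0]
  spin: [0,0,0,0,-6]

```text
t: 3.48
position: [0.5684, -0.2231, 0.3511]
orientation: [0.176, 0.984, -0.0, 0.0]
ft_force: [1.1, -0.3, 1.2]
opening: 0.0854
```

```bash
cat > w.py <<'E'
import sys
from h import *
s=sense();im,K,T=cam("wrist");print(s["t"],s["position"],R.from_quat(s["orientation"]).as_matrix().round(3).tolist(),"cam",T.round(3).tolist())
n=sys.argv[1];np.savez(n+".npz",im=im,K=K,T=T)
for l in sys.argv[2:]: print(l,[(np.round(r["point"],1).tolist(),round(r["score"],2)) for r in find_in("wrist",l)[:4]])
cv2.imwrite(f"pics/{n}.png",cv2.resize(im[:,:,::-1],None,fx=1.5,fy=1.5))
E
python3 w.py w1 plug neck seal_top slot
```

```text
3.475 [ 0.56839378 -0.2230592   0.3511449 ] [[-0.938, 0.346, 0.0], [0.346, 0.938, -0.0], [-0.0, -0.0, -1.0]] cam [[0.345, 0.899, 0.269, 0.5], [0.939, -0.33, -0.099, -0.198], [-0.001, 0.287, -0.958, 0.493], [0.0, 0.0, 0.0, 1.0]]
plug [([258.2, 202.8], 0.78)]
neck [([256.3, 179.2], 0.92)]
seal_top [([231.4, 201.7], 0.83)]
slot [([276.3, 185.5], 0.56)]
```

View pics/w1.png

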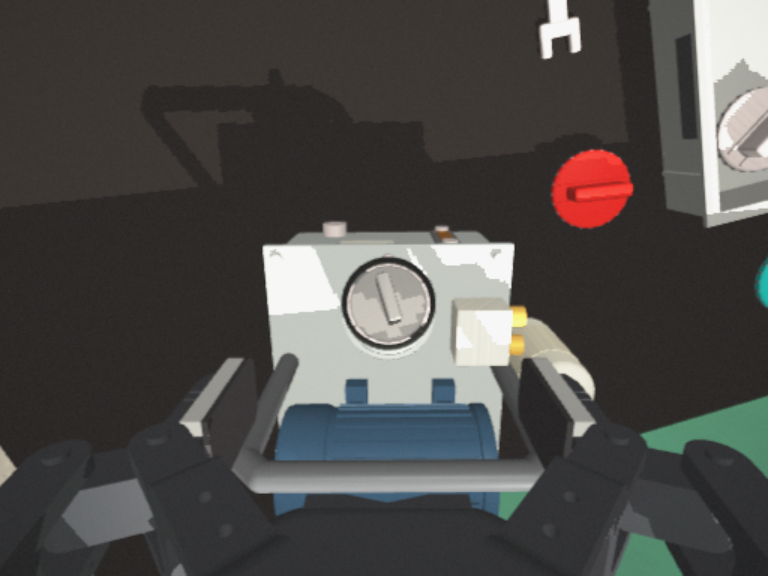

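```bash
cat > geo.py <<'E'
from fit import *
z=np.load("poses.npz");pk=z["pk"];tt=z["tt"];P=pose(pk);Tt=pose(tt)
a=np.linspace(0,2*np.pi,73)
s30,c30=.5,np.cos(np.pi/6)
ax=np.array([-s30,0,c30]);ex=np.array([c30,0,s30]);ey=np.array([0,1,0]);m=np.array([.05,0,.165])
circ=lambda r,h:m+h*ax+r*(np.cos(a)[:,None]*ex+np.sin(a)[:,None]*ey)
def bar(yaw,l,t,h):
    u=np.cos(yaw)*ex+np.sin(yaw)*ey;v=np.cross(ax,u);return np.array([m+h*ax+i*l/2*u+j*t/2*v for i,j in[(1,1),(1,-1),(-1,-1),(-1,1),(1,1)]])
def show(name,lines,x0,y0,w,h,f,out):
    v=np.load(name+".npz");im=cv2.resize(v["im"][:,:,::-1],None,fx=f,fy=f,interpolation=cv2.INTER_CUBIC)
    for L in lines: cv2.polylines(im,[np.int32(proj(v["K"],v["T"],L)*f+f/2)],False,(0,255,0),1)
    cv2.imwrite(f"pics/{out}.png",im[y0*f:(y0+h)*f,x0*f:(x0+w)*f])
E
python3 - <<'E'
from geo import *
v=np.load("w1.npz");p=proj(v["K"],v["T"],P(circ(.036,.0075)))
print("ring pred",p.min(0),p.max(0),p.mean(0))
# dark ring measured
g=v["im"][:,:,:].max(2);d=((g<45)*255).astype(np.uint8)[160:245,215:302]
c,_=cv2.findContours(d,cv2.RETR_LIST,cv2.CHAIN_APPROX_NONE)
for q in c:
    if len(q)>80: print(cv2.fitEllipse(q),len(q))
show("w1",[P(circ(.036,.0075)),P(circ(.03,.005)),P(bar(np.radians(16.6),.036,.01,.033)),P(bar(np.radians(16.6),.036,.01,.005))],205,150,110,100,6,"w1o")
E
```

```text
ring pred [224.3813504  172.08089731] [287.32967194 234.09914143] [255.85445752 203.14243632]
((43.670936584472656, 41.512245178222656), (57.5888671875, 58.88609313964844), 94.84960174560547) 181
```

View pics/w1o.png

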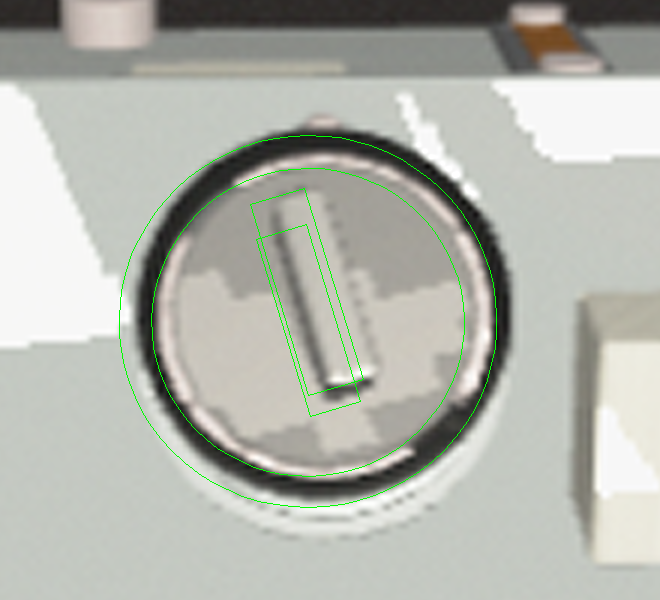

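```bash
python3 - <<'E'
from geo import *
d=P([[-.0012,.0018,0]])[0]-P([[0,0,0]])[0]
pk=pk+np.r_[d[:2],0];np.savez("poses.npz",pk=pk,tt=tt);P=pose(pk)
s=sense()["position"];t=P(m+.025*ax)[0];t[2]=.175
print("m",P(m),"tcp",t,"delta mm",(t-s)*1000,"axdir",P(ax)[0]-P([[0,0,0]])[0])
E
```

```text
m [[ 0.60905935 -0.2394173   0.165     ]] tcp [ 0.59729971 -0.23517927  0.175     ] delta mm [  29.79190493  -14.46447223 -175.91870785] axdir [-0.47038556  0.16952116  0.8660254 ]
```

>>> move_arm:
  xyz:
    - [30,-14,0]
    - [0,0,-50]
    - [0,0,-50]
    - [0,0,-40]
    - [0,0,0]
  spin: [6,6,0,0,0]
  grip_force: 25

```text
t: 4.35
position: [0.5957, -0.233, 0.2096]
orientation: [0.07, 0.998, 0.001, -0.002]
ft_force: [0.4, -0.2, 1.1]
opening: 0.0854
```

>>> move_arm:
  xyz:
    - [0,0,-20]
    - [0,0,-16]
    - [0,0,0]
    - [0,0,0]
    - [0,0,0]
  spin: [0,0,0,0,0]

```text
t: 4.97
position: [0.5981, -0.235, 0.1762]
orientation: [0.07, 0.998, -0.0, 0.001]
ft_force: [-0.3, -0.1, 0.1]
opening: 0.0856
```

>>> move_arm:
  xyz:
    - [0,0,0]
    - [0,0,0]
    - [0,0,0]
    - [0,0,0]
    - [0,0,0]
  spin: [0,0,0,0,0]
  gripper: 1

```text
t: 5.6
position: [0.5974, -0.2352, 0.1761]
orientation: [0.071, 0.998, -0.001, -0.0]
ft_force: [-4.4, -0.7, 7.2]
opening: 0.0107
```

>>> move_arm:
  xyz:
    - [-8,3,14]
    - [-8,3,14]
    - [-8,3,14]
    - [-4,10,40]
    - [-4,20,40]
  spin: [0,0,0,0,0]

```text
t: 6.22
position: [0.5649, -0.1957, 0.2991]
orientation: [0.071, 0.997, -0.0, 0.0]
ft_force: [0.6, 0.3, -0.9]
opening: 0.0094
```

>>> move_arm:
  xyz:
    - [-12,50,0]
    - [-12,55,0]
    - [-12,55,0]
    - [-12,55,0]
    - [-12,55,0]
  spin: [0,0,0,0,0]

```text
t: 6.85
position: [0.5047, 0.0758, 0.2983]
orientation: [0.071, 0.998, 0.0, 0.001]
ft_force: [1.1, 1.1, 0.1]
opening: 0.0096
```

>>> move_arm:
  xyz:
    - [-12,55,0]
    - [-3,28,-20]
    - [0,0,-50]
    - [0,0,-50]
    - [0,0,-50]
  spin: [0,0,0,0,0]

```text
t: 7.48
position: [0.4905, 0.1574, 0.1269]
orientation: [0.07, 0.998, 0.0, 0.001]
ft_force: [-0.3, -1.1, -0.3]
opening: 0.0095
```

```bash
python3 - <<'E'
from geo import *
im,K,T=cam("top");np.savez("top2.npz",im=im,K=K,T=T)
s=sense();print(s["position"],s["opening"],s["ft_force"])
w,K2,T2=cam("wrist")
cv2.imwrite("pics/m2.png",np.hstack([cv2.resize(im[120:270,90:270,::-1],(400,333)),cv2.resize(w[:,:,::-1],(400,333),interpolation=cv2.INTER_AREA)]))
E
```

```text
[0.48711849 0.15623647 0.12085743] 0.009690697360078042 [-4.65034521 -1.5201628  -6.21370016]
```

View pics/m2.png

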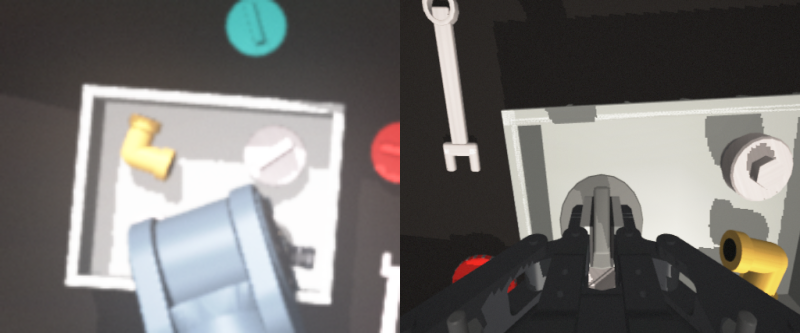

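>>> move_arm:
  xyz:
    - [0,3,-40]
    - [0,0,-30]
    - [0,0,-10]
    - [0,0,-4]
    - [0,0,0]
  spin: [0,0,0,0,0]

```text
t: 8.2
position: [0.4916, 0.1604, 0.0446]
orientation: [0.071, 0.998, 0.0, 0.001]
ft_force: [-0.1, 0.2, -0.8]
opening: 0.0094
```

```bash
python3 -c "
from h import *
s=sense();print(s['position'],s['ft_force'],s['opening'])"
```

```text
[0.49159001 0.16040206 0.0445681 ] [-0.06561818  0.16010873 -0.7644468 ] 0.00938718493253439
```

>>> move_arm:
  xyz:
    - [0,0,-4]
    - [0,0,-3]
    - [0,0,-3]
    - [0,0,-2]
    - [0,0,0]
  spin: [0,0,0,0,0]

```text
t: 8.82
position: [0.4924, 0.16, 0.0338]
orientation: [0.071, 0.997, 0.0, 0.002]
ft_force: [-2.8, -5.6, 27.3]
opening: 0.0096
```

>>> move_arm:
  xyz:
    - [0,0,0]
    - [0,0,0]
    - [0,0,0]
    - [0,0,0]
    - [0,0,0]
  spin: [0,0,0,0,0]
  gripper: 0.5

```text
t: 9.45
position: [0.4907, 0.1602, 0.0311]
orientation: [0.07, 0.998, -0.0, -0.0]
ft_force: [0.1, 0.2, -0.1]
opening: 0.0427
```

>>> move_arm:
  xyz:
    - [0,0,20]
    - [0,0,40]
    - [0,0,50]
    - [0,0,50]
    - [0,0,0]
  spin: [0,0,0,0,0]

```text
t: 10.07
position: [0.4928, 0.1609, 0.1951]
orientation: [0.07, 0.998, 0.001, 0.003]
ft_force: [0.3, -0.3, -0.9]
opening: 0.0426
```

```bash
python3 w.py w2 plug cap cap_wing tote
```

```text
10.075 [0.49275089 0.1608679  0.19508035] [[-0.99, 0.141, 0.006], [0.141, 0.99, 0.002], [-0.006, 0.003, -1.0]] cam [[0.139, 0.947, 0.29, 0.419], [0.99, -0.134, -0.038, 0.17], [0.003, 0.292, -0.956, 0.337], [0.0, 0.0, 0.0, 1.0]]
plug [([257.6, 181.1], 0.56), ([16.0, 317.1], 0.51)]
cap [([127.2, 267.6], 0.95), ([264.3, 264.0], 0.77), ([257.4, 182.3], 0.17)]
cap_wing [([264.4, 264.0], 0.86), ([134.4, 263.4], 0.66)]
tote []
```

View pics/w2.png

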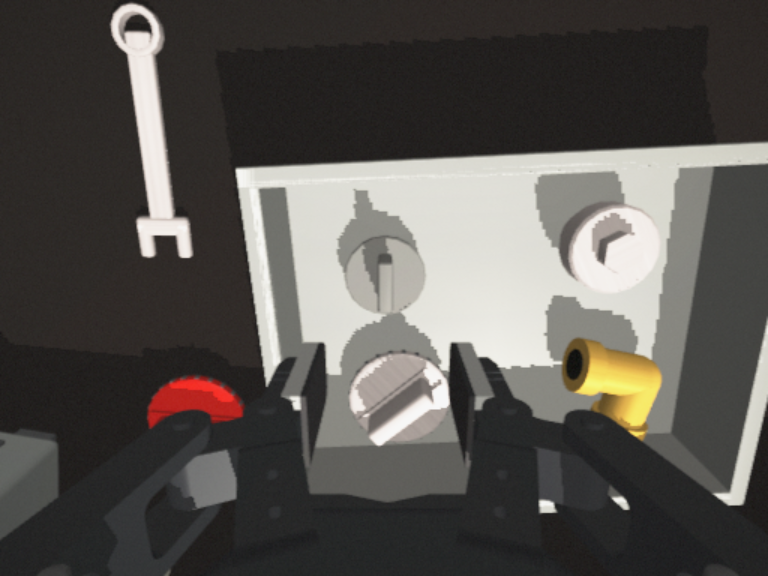

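```bash
python3 - <<'E'
from geo import *
v=np.load("w2.npz");K,T=v["K"],v["T"]
f=lambda u,w,z:atz(K,T,(u/1.5,w/1.5),z)
print("wing c",f(407,416,.055),"disc c",f(400,397,.027));a1=f(372,437,.055);b1=f(442,395,.055);print("wing len",np.linalg.norm(a1-b1),"dir deg",np.degrees(np.arctan2(*(b1-a1)[1::-1])))
t0=trace("wrist","cap");print([(r["score"],r["point"],r["region"].sum()) for r in t0])
print("tote-frame exp", Tt([.055,-.078,0]))
im,K,T=cam("top");np.savez("top3.npz",im=im,K=K,T=T);g=cv2.GaussianBlur(im,(0,0),.5).mean(2).astype(np.float32)
print("slot",find_in("top","slot"),"neck",find_in("top","neck"))
print("pred m",proj(K,T,P(m)))
th=np.radians(np.arange(0,360,10))
for r in(.020,.025,.028,.031,.034):
    pts=P(m+r*(np.cos(th)[:,None]*ex+np.sin(th)[:,None]*ey));p=proj(K,T,pts).astype(np.float32)
    print(r,cv2.remap(g,p[:,:1],p[:,1:],1).ravel().astype(int).tolist())
x0,y0=330,165
cv2.imwrite("pics/n3.png",cv2.resize(im[165:225,330:400,::-1],None,fx=8,fy=8,interpolation=cv2.INTER_CUBIC))
E
```

```text
wing c [0.60830308 0.1590912  0.055     ] disc c [0.60920871 0.15471384 0.027     ]
wing len 0.061355372853509095 dir deg 116.8207739014075
[(0.72, [259.2, 182.2], np.int64(2228)), (0.71, [128.1, 268.4], np.int64(1407)), (0.64, [264.3, 267.3], np.int64(3311))]
tote-frame exp [[0.60687795 0.15000082 0.        ]]
slot [{'point': [358.9, 194.4], 'score': 0.87}, {'point': [156.4, 191.2], 'score': 0.67}, {'point': [363.4, 159.9], 'score': 0.54}] neck [{'point': [353.3, 192.0], 'score': 0.55}]
pred m [[357.31943931 183.72911112]]
0.02 [99, 101, 101, 91, 82, 83, 93, 100, 96, 90, 89, 89, 88, 91, 101, 96, 95, 100, 101, 105, 109, 114, 98, 93, 104, 121, 120, 116, 103, 93, 88, 93, 92, 93, 97, 100]
0.025 [183, 190, 189, 146, 89, 91, 157, 196, 190, 180, 180, 187, 184, 209, 222, 193, 196, 201, 200, 202, 202, 193, 162, 152, 211, 231, 233, 233, 216, 198, 189, 197, 194, 189, 195, 190]
0.028 [176, 176, 176, 142, 93, 93, 157, 193, 203, 203, 211, 218, 221, 234, 235, 219, 225, 227, 225, 227, 226, 224, 212, 177, 234, 248, 248, 248, 236, 220, 216, 214, 201, 186, 184, 178]
0.031 [149, 139, 145, 132, 123, 119, 143, 150, 152, 160, 176, 193, 202, 203, 208, 203, 208, 213, 209, 215, 213, 223, 224, 190, 216, 231, 231, 225, 207, 189, 179, 167, 145, 139, 146, 144]
0.034 [188, 199, 204, 206, 189, 188, 175, 165, 154, 154, 167, 185, 184, 163, 153, 145, 155, 156, 155, 167, 163, 179, 168, 151, 157, 176, 169, 172, 168, 157, 150, 149, 143, 163, 174, 184]
```

View pics/n3.png

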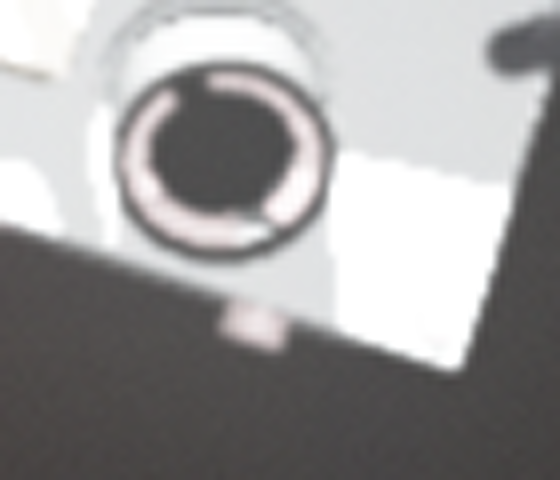

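```bash
python3 - <<'E'
from geo import *
v=np.load("top.npz");K,T=v["K"],v["T"]
print("top disc",atz(K,T,(212.6,189.7),.027),"wing",atz(K,T,(210.9,189.),.055))
camera("top");r=[q for q in trace("top","cap") if 195<q["point"][0]<225 and 180<q["point"][1]<200]
for q in r:
    c=max(cv2.findContours(q["region"].astype(np.uint8),0,1)[0],key=len);e=cv2.fitEllipse(c);print("top ell",e,atz(K,T,e[0],.027))
v=np.load("w2.npz");K,T=v["K"],v["T"]
camera("wrist")
for q in trace("wrist","cap"):
    if abs(q["point"][0]-264)<15 and q["point"][1]>240:
        c=max(cv2.findContours(q["region"].astype(np.uint8),0,1)[0],key=len);x,y,w,h=cv2.boundingRect(c);print("w bbox",x,y,w,h)
        for f in(.022,.027):print(atz(K,T,((x+w/2),y+w/2),f))
        # pred outline for hypothesised centres
        for C in[(.609,.155),(.609,.159),(.606,.157)]:
            p=proj(K,T,np.c_[C[0]+.04*np.cos(a),C[1]+.04*np.sin(a),a*0+.027]);print(C,p.min(0),p.max(0))
for u,w in[(237,172),(262,365)]:
    X=atz(K,T,(u/1.5,w/1.5),.075);d=X[:2]-tt[:2];c,s=np.cos(tt[2]),np.sin(tt[2]);print("rim in tote frame",d@[c,s],d@[-s,c])
# wing edge lines by Canny/Hough
g=cv2.cvtColor(v["im"],cv2.COLOR_RGB2GRAY)[240:305,230:305];L=cv2.HoughLinesP(cv2.Canny(g,40,120),1,np.pi/180,18,minLineLength=25,maxLineGap=4)
for l in (L[:,0] if L is not None else []):
    p,q=[atz(K,T,(l[i]+230,l[i+1]+240),.055) for i in(0,2)];print(l+[230,240,230,240],np.degrees(np.arctan2(q[1]-p[1],q[0]-p[0])).round(1),p[:2].round(4),q[:2].round(4))
E
```

```text
top disc [0.61117005 0.15406022 0.027     ] wing [0.61143188 0.15653679 0.055     ]
top ell ((212.8787841796875, 189.7816619873047), (24.851930618286133, 26.841394424438477), 45.69402313232422) [0.61091153 0.15324779 0.027     ]
w bbox 233 238 67 64
[0.62153887 0.15304081 0.022     ]
[0.61832929 0.15331209 0.027     ]
(0.609, 0.155) [232.96388543 233.61266335] [300.80331891 293.36935595]
(0.609, 0.159) [236.3169186 233.1638111] [304.18559464 292.97433386]
(0.606, 0.157) [234.22703655 231.00881213] [302.2493775  291.08892051]
rim in tote frame -0.12238221632066541 -0.1607107175770708
rim in tote frame -0.0004418158505005378 -0.16202635843665028
[266 296 292 295] 84.5 [0.6312 0.1502] [0.634 0.179]
[246 290 282 263] 122.9 [0.6203 0.1294] [0.5924 0.1726]
[240 281 275 254] 123.2 [0.6081 0.1246] [0.5806 0.1665]
[246 272 286 240] 124.1 [0.5978 0.1328] [0.5659 0.1799]
[259 293 285 273] 124.0 [0.6262 0.143 ] [0.605  0.1744]
[297 252 304 290] 3.5 [0.5815 0.1899] [0.6294 0.1928]
[236 254 245 279] 8.7 [0.5747 0.1256] [0.6063 0.1304]
[247 289 281 263] 123.4 [0.6192 0.1306] [0.5922 0.1716]
[231 261 256 240] 124.8 [0.5823 0.1189] [0.5615 0.1489]
[253 297 279 277] 124.0 [0.6304 0.1357] [0.6091 0.1674]
```

>>> move_arm:
  xyz:
    - [40,-2,0]
    - [40,-2,0]
    - [40,-2,0]
    - [0,0,-40]
    - [0,0,-40]
  spin: [-10,-10,-10,-10,-8.5]
  grip_force: 25

```text
t: 11.35
position: [0.6115, 0.1541, 0.1102]
orientation: [0.476, 0.879, 0.0, 0.0]
ft_force: [0.2, 0.1, 0.1]
opening: 0.0425
```

```bash
python3 w.py w3; python3 - <<'E'
from geo import *
s=sense();print(s["position"])
v=np.load("w3.npz");K,T=v["K"],v["T"]
h=np.radians(-56.5);u=np.array([np.cos(h),np.sin(h),0]);w=np.array([-u[1],u[0],0]);C=np.array([.612,.154,.055])
B=np.array([C+i*.028*u+j*.007*w for i,j in[(1,1),(1,-1),(-1,-1),(-1,1),(1,1)]])
D=np.c_[C[0]+.04*np.cos(a),C[1]+.04*np.sin(a),a*0+.027]
show("w3",[B,D],100,130,310,254,2,"w3o")
E
```

```text
11.35 [0.61151029 0.15410651 0.11015431] [[-0.546, 0.838, 0.001], [0.838, 0.546, 0.0], [-0.0, 0.001, -1.0]] cam [[0.837, 0.524, 0.157, 0.571], [0.547, -0.802, -0.241, 0.215], [-0.0, 0.287, -0.958, 0.252], [0.0, 0.0, 0.0, 1.0]]
[0.60836115 0.15342375 0.10455164]
```

View pics/w3o.png

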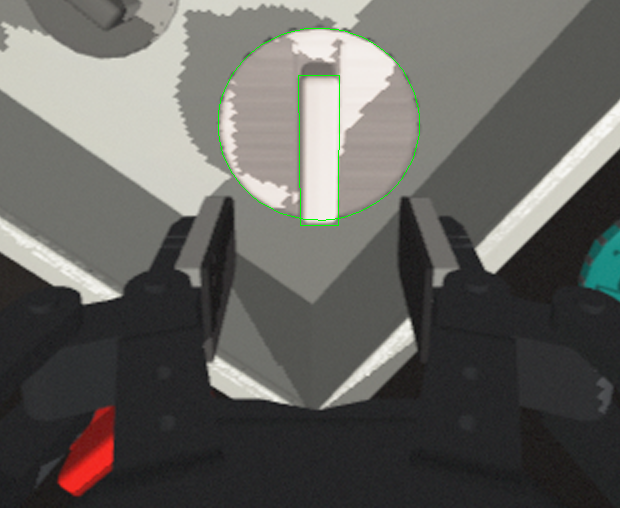

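>>> move_arm:
  xyz:
    - [0,0,-30]
    - [0,0,-25]
    - [0,0,-10]
    - [0,0,0]
    - [0,0,0]
  spin: [0,0,0,0,0]

```text
t: 12.02
position: [0.6115, 0.1544, 0.0475]
orientation: [0.474, 0.881, 0.001, 0.001]
ft_force: [-0.4, 0.4, 0.2]
opening: 0.0421
```

>>> move_arm:
  xyz:
    - [0,0,0]
    - [0,0,0]
    - [0,0,0]
    - [0,0,0]
    - [0,0,0]
  spin: [0,0,0,0,0]
  gripper: 1

```text
t: 12.65
position: [0.6114, 0.1544, 0.047]
orientation: [0.474, 0.881, 0.001, 0.001]
ft_force: [0.8, 0.3, 5.9]
opening: 0.0131
```

>>> move_arm:
  xyz:
    - [0,0,20]
    - [0,0,30]
    - [0,0,30]
    - [-2,-24,0]
    - [-2,-24,0]
  spin: [0,-10,-10,-10,-9]

```text
t: 13.28
position: [0.6064, 0.1058, 0.1262]
orientation: [0.742, 0.67, -0.0, -0.0]
ft_force: [-0.6, 0.3, -2.0]
opening: 0.0135
```

>>> move_arm:
  xyz:
    - [0,0,-10]
    - [0,0,-10]
    - [0,0,-2]
    - [0,0,0]
    - [0,0,0]
  spin: [0,0,0,0,0]

```text
t: 13.9
position: [0.6084, 0.1095, 0.1066]
orientation: [0.739, 0.674, 0.003, -0.0]
ft_force: [-1.9, 10.4, 18.1]
opening: 0.0129
```

>>> move_arm:
  xyz:
    - [0,2,-5]
    - [0,2,-3]
    - [0,2,-3]
    - [0,2,-3]
    - [0,0,0]
  spin: [0,0,0,0,0]

```text
t: 14.52
position: [0.6084, 0.1175, 0.0922]
orientation: [0.739, 0.674, 0.003, -0.0]
ft_force: [-0.2, 9.4, 15.0]
opening: 0.0133
```

```bash
python3 w.py w4;  python3 - <<'E'
from h import *
im,K,T=cam("scene")
w=np.load("w4.npz")["im"]
cv2.imwrite("pics/m4.png",np.hstack([cv2.resize(im[70:250,240:400,::-1],(400,450)),cv2.resize(w[:,:,::-1],(400,450)[:2])]))
E
```

```text
14.525 [0.60841769 0.11748327 0.09216298] [[0.093, 0.996, 0.004], [0.996, -0.093, 0.005], [0.005, 0.004, -1.0]] cam [[0.996, -0.088, -0.023, 0.615], [-0.091, -0.955, -0.282, 0.189], [0.003, 0.283, -0.959, 0.235], [0.0, 0.0, 0.0, 1.0]]
```

View pics/m4.png

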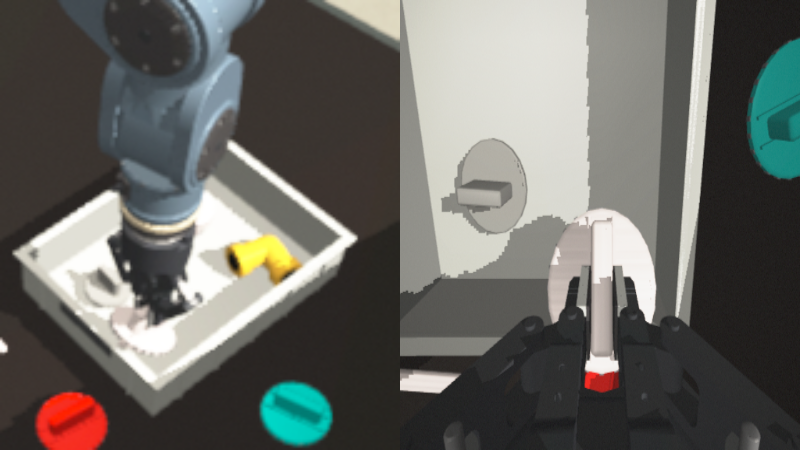

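```bash
python3 - <<'E'
from geo import *
v=np.load("w4.npz");K,T=v["K"],v["T"];t=np.array([.6084,.1175,.0922])
u=np.array([-.0935,-.9956,0]);k=np.array([0,0,1.])
for p in np.radians([0,5,10,15,20,25,30]):
    U=np.cos(p)*u+np.sin(p)*k;N=-np.sin(p)*u+np.cos(p)*k;pv=t+.004*k # pivot 4mm below wing top
    c=pv+.004*N
    q=proj(K,T,[c-.028*U,c+.028*U,c-.028*N-.04*U,c-.028*N-.028*U])
    print(np.degrees(p).round(),q.round(0).tolist())
g=v["im"].mean(2)
print(g[170:225:3,256:264].mean(1).astype(int),g[285:325:2,256:264].mean(1).astype(int))
E
```

```text
0.0 [[258.0, 196.0], [258.0, 297.0], [258.0, 159.0], [258.0, 180.0]]
5.0 [[258.0, 193.0], [258.0, 299.0], [258.0, 162.0], [258.0, 183.0]]
10.0 [[258.0, 192.0], [258.0, 301.0], [258.0, 165.0], [258.0, 186.0]]
15.0 [[258.0, 191.0], [258.0, 302.0], [258.0, 169.0], [258.0, 189.0]]
20.0 [[258.0, 190.0], [258.0, 303.0], [258.0, 173.0], [258.0, 193.0]]
25.0 [[258.0, 190.0], [258.0, 304.0], [258.0, 177.0], [258.0, 196.0]]
30.0 [[258.0, 190.0], [258.0, 304.0], [258.0, 182.0], [258.0, 200.0]]
[137 136 136 227 238 237 170 233 239 240 240 240 241 241 241 241 242 242
 242] [178 178 178 177 178 177 177 171 156 148 243 243 243 243 243 241 235 123
  82  81]
```

```bash
python3 - <<'E'
from geo import *
v=np.load("top3.npz");K,T=v["K"],v["T"]
p=proj(K,T,P(circ(.036,.0075)));print("pred",p.min(0),p.max(0),p.mean(0))
im=v["im"].max(2)[165:225,330:400];d=((im<110)*255).astype(np.uint8);
big=cv2.resize(v["im"][165:225,330:400].mean(2).astype(np.float32),None,fx=4,fy=4,interpolation=cv2.INTER_CUBIC)
c,h=cv2.findContours((big<125).astype(np.uint8),cv2.RETR_LIST,cv2.CHAIN_APPROX_NONE)
for q in c:
    if len(q)>120:
        e=cv2.fitEllipse(q);print(np.array(e[0])/4+[329.6,164.6],np.array(e[1])/4,len(q))
be=np.radians(46);u=np.cos(be)*ex+np.sin(be)*ey
hn=np.array([-u[1],u[0],0]);hn/=np.linalg.norm(hn);c2=np.cross(u,hn);c2=c2/np.linalg.norm(c2)
print("c'",c2,"angle to ax",np.degrees(np.arccos(c2@ax)))
for h in(.04,.025,.015,.008,.003):
    print("h",h,P(m+h*ax+.046*c2-[0,0,.004]))
print("final",P(m+(.046-.0065)*ax-[0,0,.004]))
print(sense()["position"],np.degrees(sense()["joint_positions"]))
E
```

```text
pred [343.4832163  172.20480869] [371.55591767 197.26267621] [357.55869929 184.64934308]
[357.70835457 180.40134487] [29.51231003 32.29506302] 209
[356.78158913 182.63450775] [16.03306007 18.4105835 ] 229
[367.53411255 197.87597809] [63.00891495 75.89810181] 1105
c' [-0.22282259 -0.26643508  0.93774327] angle to ax 22.5536507001089
h 0.04 [[ 0.57644587 -0.24069143  0.23877721]]
h 0.025 [[ 0.58350165 -0.24323425  0.22578683]]
h 0.015 [[ 0.5882055  -0.24492946  0.21712657]]
h 0.008 [[ 0.5914982  -0.24611611  0.21106439]]
h 0.003 [[ 0.59385013 -0.24696371  0.20673427]]
final [[ 0.59047912 -0.23272121  0.195208  ]]
[0.60843938 0.11747263 0.09217557] [ 10.81780838  26.77594334  -1.92742594  61.0028158    0.22206724
 106.13128894]
```

>>> move_arm:
  xyz:
    - [0,0,30]
    - [0,0,45]
    - [0,0,45]
    - [0,0,40]
    - [0,-40,0]
  spin: [0,10,10,10,10]

```text
t: 15.25
position: [0.6081, 0.0765, 0.2527]
orientation: [0.461, 0.887, 0.002, 0.002]
ft_force: [0.9, -0.6, -1.8]
opening: 0.013
```

>>> move_arm:
  xyz:
    - [-5,-45,0]
    - [-5,-45,0]
    - [-5,-45,0]
    - [-5,-45,0]
    - [-5,-45,0]
  spin: [10,10,10,10,10]

```text
t: 15.88
position: [0.5815, -0.1516, 0.2493]
orientation: [0.044, 0.999, 0.0, -0.001]
ft_force: [0.2, -0.3, -1.5]
opening: 0.0131
```

>>> move_arm:
  xyz:
    - [-5,-40,0]
    - [-2,-30,0]
    - [0,-23,-3]
    - [0,0,-10]
    - [0,0,0]
  spin: [10,10,10,5.7,0]

```text
t: 16.5
position: [0.5744, -0.2434, 0.2356]
orientation: [-0.26, 0.966, 0.001, -0.001]
ft_force: [-0.1, 0.1, -1.6]
opening: 0.013
```

```bash
python3 w.py w5; python3 - <<'E'
from geo import *
s=sense();print(s["position"],np.degrees(s["joint_positions"]).round(1),s["opening"])
im,K,T=cam("scene");np.savez("s5.npz",im=im,K=K,T=T)
be=np.radians(46);u=np.cos(be)*ex+np.sin(be)*ey
show("w5",[P(circ(.036,.0075)),P(circ(.0245,0)),P(np.array([m+.033*u,m-.033*u]))],130,60,260,300,2,"w5o")
v=cv2.imread("pics/w5o.png");c=cv2.resize(im[210:330,150:270,::-1],(280,280),interpolation=cv2.INTER_CUBIC)
o=np.zeros((600,800,3),np.uint8);o[:,:520]=v[:600];o[:280,520:]=c;cv2.imwrite("pics/m5.png",o)
E
```

```text
16.5 [ 0.57436943 -0.24337821  0.23557912] [[-0.865, -0.503, -0.003], [-0.503, 0.865, 0.001], [0.002, 0.002, -1.0]] cam [[-0.504, 0.828, 0.245, 0.511], [0.864, 0.482, 0.146, -0.281], [0.003, 0.285, -0.959, 0.378], [0.0, 0.0, 0.0, 1.0]]
[ 0.57458732 -0.24324912  0.23632395] [-22.9  23.6  14.6  81.1   0.  -53. ] 0.013038280761671895
```

View pics/m5.png

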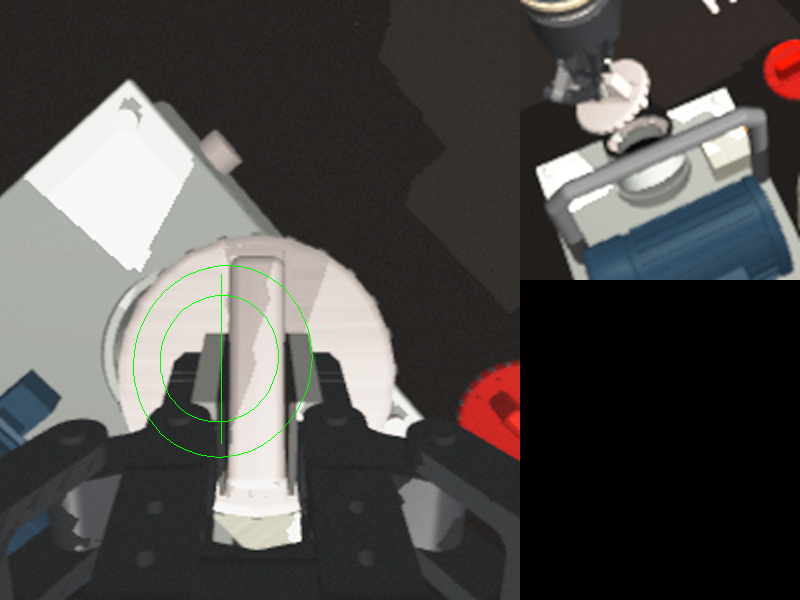

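```bash
python3 - <<'E'
from geo import *
v=np.load("w5.npz");K,T=v["K"],v["T"]
t=np.array([.57437,-.24338,.23558])  # pose at picture
h=np.radians(30.2);u0=np.array([np.cos(h),np.sin(h),0]);k=np.array([0,0,1.]);n=np.cross(k,u0)
def model(x):
    p,su,dz=x;U=np.cos(p)*u0+np.sin(p)*k;N=-np.sin(p)*u0+np.cos(p)*k
    W=t+su*u0+(.004+dz)*k+.004*N   # wing top centre
    O=W-.05*N
    D=O+.022*N+.04*(np.cos(a)[:,None]*U+np.sin(a)[:,None]*n)
    d=proj(K,T,D);w=proj(K,T,[W-.028*U,W+.028*U])
    return np.array([d[:,1].min(),np.ptp(d[:,0]),w[0,1],w[1,1]]),O,U,N
obs=np.array([178,139,188.5,300])
r=least_squares(lambda x:(model(x)[0]-obs)/[1,1,1,2],[.4,0,0],x_scale=[.1,.01,.01])
q,O,U,N=model(r.x);print("pitch",np.degrees(r.x[0]),"su,dz mm",r.x[1:]*1e3,q-obs)
inv=lambda X:P  # neck-frame coords
Rz=R.from_euler("z",pk[2]).as_matrix();loc=Rz.T@(O-np.r_[pk[:2],0])-m
print("O in neck (ex,ey,ax) mm",[float((loc@e)*1e3) for e in(ex,ey,ax)],"N",(Rz.T@N).round(3),"O-TCP mm",(O-t)*1e3)
im=v["im"][:,:,:].astype(int);g=v["im"].mean(2);print("colum 258 rows 165-200",g[165:200,254:262].mean(1).astype(int),"rows 285-315",g[285:318,254:262].mean(1).astype(int))
E
```

```text
pitch 29.35342340967264 su,dz mm [-3.72583917  3.02333097] [ 0.22615172 -1.01762735 -1.26454855  3.95158331]
O in neck (ex,ey,ax) mm [2.129838431483448, -1.0658692246710375, 42.082175218641936] N [-0.315 -0.376  0.872] O-TCP mm [ 16.26837234   9.4684188  -33.070848  ]
colum 258 rows 165-200 [100 108 116 122 129 134 138 145 152 157 160 144 144 164 171 179 185 182
 179 179 181 183 176 126 150 162 174 183 185 184 185 186 186 186 186] rows 285-315 [234 234 235 234 235 235 235 235 235 235 235 235 235 236 239 243 245 246
 246 241 232 232 232 230 236 236 237 237 239 243 245 246 246]
```

>>> move_arm:
  xyz:
    - [3,0,-8]
    - [4,-1,-8]
    - [4,-2,-8]
    - [4,-1,-6]
    - [0,0,0]
  spin: [0,0,0,0,0]

```text
t: 17.23
position: [0.5898, -0.2478, 0.2064]
orientation: [-0.26, 0.966, 0.0, -0.0]
ft_force: [-0.2, 0.2, -1.7]
opening: 0.013
```

```bash
cat > st.py <<'E'
from geo import *
s=sense();Rz=R.from_euler("z",pk[2]).as_matrix();loc=Rz.T@(s["position"]-np.r_[pk[:2],0])-m
print("t",round(s["t"],2),"pos",s["position"].round(4),"neck(ex,ey,ax)mm",[round(float((loc@e)*1e3),1) for e in(ex,ey,ax)],"F",s["ft_force"].round(1),"Fneck",[round(float((Rz.T@s["ft_force"])@e),1) for e in(ex,ey,ax)],"M",s["wrist_torque"].round(2),"open",round(s["opening"],4),"head",round(np.degrees(np.arctan2(*R.from_quat(s["orientation"]).as_matrix()[1::-1,0])),1))
E
python3 st.py
```

```text
t 17.23 pos [ 0.5898 -0.2478  0.2064] neck(ex,ey,ax)mm [7.4, -14.5, 43.5] F [-0.2  0.2 -1.7] Fneck [-1.1, 0.1, -1.4] M [-0.05 -0.   -0.02] open 0.013 head -149.9
```

>>> move_arm:
  xyz:
    - [1,0,-2]
    - [1,0,-2]
    - [1,-1,-2]
    - [0,0,0]
    - [0,0,0]
  spin: [0,0,0,0,0]

```text
t: 17.85
position: [0.5926, -0.2483, 0.2015]
orientation: [-0.26, 0.966, 0.0, 0.0]
ft_force: [-1.7, 4.4, 1.8]
opening: 0.013
```

```bash
python3 st.py
```

```text
t 17.85 pos [ 0.5926 -0.2483  0.2015] neck(ex,ey,ax)mm [7.4, -13.9, 37.8] F [-1.7  4.4  1.8] Fneck [-1.8, 3.5, 3.1] M [1.07 0.4  0.09] open 0.013 head -149.9
```

>>> move_arm:
  xyz:
    - [0,3,-2]
    - [0,3,-2]
    - [0,3,-2]
    - [0,0,0]
    - [0,0,0]
  spin: [0,0,0,0,0]
  grip_force: 20

```text
t: 18.48
position: [0.5932, -0.2423, 0.1967]
orientation: [-0.259, 0.966, -0.003, 0.0]
ft_force: [-2.5, -6.3, 6.3]
opening: 0.013
```

```bash
python3 st.py
```

```text
t 18.48 pos [ 0.5932 -0.2423  0.1967] neck(ex,ey,ax)mm [3.7, -8.1, 34.4] F [-2.5 -6.3  6.3] Fneck [2.9, -6.8, 5.5] M [-1.87  0.5  -0.17] open 0.013 head -150.0
```

>>> move_arm:
  xyz:
    - [0,2,-2]
    - [0,2,-1]
    - [0,0,0]
    - [0,0,0]
    - [0,0,0]
  spin: [0,0,0,0,0]

```text
t: 19.1
position: [0.594, -0.2404, 0.1946]
orientation: [-0.258, 0.966, -0.005, 0.001]
ft_force: [-1.2, -13.5, 9.7]
opening: 0.0133
```

```bash
python3 st.py
```

```text
t 19.1 pos [ 0.594  -0.2404  0.1946] neck(ex,ey,ax)mm [2.9, -6.0, 32.6] F [ -1.2 -13.5   9.7] Fneck [7.9, -13.1, 6.6] M [-3.78  0.23 -0.18] open 0.0133 head -150.0
```

>>> move_arm:
  xyz:
    - [0,0,0]
    - [0,0,0]
    - [0,0,0]
    - [0,0,0]
    - [0,0,0]
  spin: [0,0,0,0,0]
  gripper: 0.78

```text
t: 19.73
position: [0.5928, -0.2357, 0.1921]
orientation: [-0.26, 0.966, 0.0, -0.0]
ft_force: [1.5, -0.5, -0.1]
opening: 0.0185
```

```bash
python3 st.py
```

```text
t 19.73 pos [ 0.5928 -0.2357  0.1921] neck(ex,ey,ax)mm [-0.8, -2.0, 31.8] F [ 1.5 -0.5 -0.1] Fneck [1.3, 0.1, -0.8] M [-0.11 -0.07 -0.04] open 0.0185 head -149.9
```

>>> move_arm:
  xyz:
    - [0,0,0]
    - [0,0,0]
    - [0,0,0]
    - [0,0,0]
    - [0,0,0]
  spin: [0,0,0,0,0]
  gripper: 0.5

```text
t: 20.35
position: [0.5927, -0.2358, 0.1923]
orientation: [-0.26, 0.966, -0.0, 0.0]
ft_force: [-0.8, -0.7, 0.4]
opening: 0.0425
```

```bash
python3 st.py
```

```text
t 20.35 pos [ 0.5927 -0.2358  0.1923] neck(ex,ey,ax)mm [-0.7, -2.2, 31.9] F [-0.8 -0.7  0.4] Fneck [-0.3, -0.9, 0.6] M [-0.   -0.03  0.04] open 0.0425 head -149.9
```

>>> move_arm:
  xyz:
    - [0,0,0]
    - [0,0,25]
    - [0,0,35]
    - [-12,6,45]
    - [-12,6,40]
  spin: [0,0,0,-10,-10]
  gripper: 0.2

```text
t: 20.98
position: [0.5684, -0.2237, 0.3388]
orientation: [-0.085, 0.996, -0.0, 0.0]
ft_force: [1.4, 0.6, -0.6]
opening: 0.0685
```

>>> move_arm:
  xyz:
    - [0,0,0]
    - [0,0,0]
    - [0,0,0]
    - [0,0,0]
    - [0,0,0]
  spin: [-10,-10,-2,0,0]

```text
t: 21.6
position: [0.5687, -0.2238, 0.3371]
orientation: [0.102, 0.995, -0.0, -0.0]
ft_force: [-0.6, 0.2, 0.1]
opening: 0.068
```

```bash
python3 w.py w6; python3 - <<'E'
from geo import *
im,K,T=cam("scene")
def capm(be,o):
    u=np.cos(be)*ex+np.sin(be)*ey;v=np.cross(ax,u);f=lambda h,l,t:np.array([m+(o+h)*ax+i*l/2*u+j*t/2*v for i,j in[(1,1),(1,-1),(-1,-1),(-1,1),(1,1)]])
    return[P(circ(.04,o+.022)),P(f(.05,.056,.014))]
show("w6",capm(np.radians(46),-.0065),180,120,140,130,4,"w6o")
v=cv2.imread("pics/w6o.png");c=cv2.resize(im[220:320,160:260,::-1],(240,240),interpolation=cv2.INTER_CUBIC)
o=np.zeros((520,800,3),np.uint8);o[:,:560]=v[:520,:560];o[:240,560:]=c;cv2.imwrite("pics/m6.png",o)
E
python3 st.py
```

```text
21.6 [ 0.56873144 -0.22382753  0.33711252] [[-0.979, 0.204, -0.0], [0.204, 0.979, -0.0], [0.0, -0.0, -1.0]] cam [[0.202, 0.938, 0.28, 0.497], [0.979, -0.194, -0.058, -0.21], [-0.0, 0.286, -0.958, 0.479], [0.0, 0.0, 0.0, 1.0]]
t 21.7 pos [ 0.5687 -0.2238  0.3372] neck(ex,ey,ax)mm [48.6, 1.0, 170.7] F [-0.2  0.5  0.2] Fneck [-0.2, 0.4, 0.3] M [0.01 0.04 0.02] open 0.0682 head 168.2
```

View pics/m6.png

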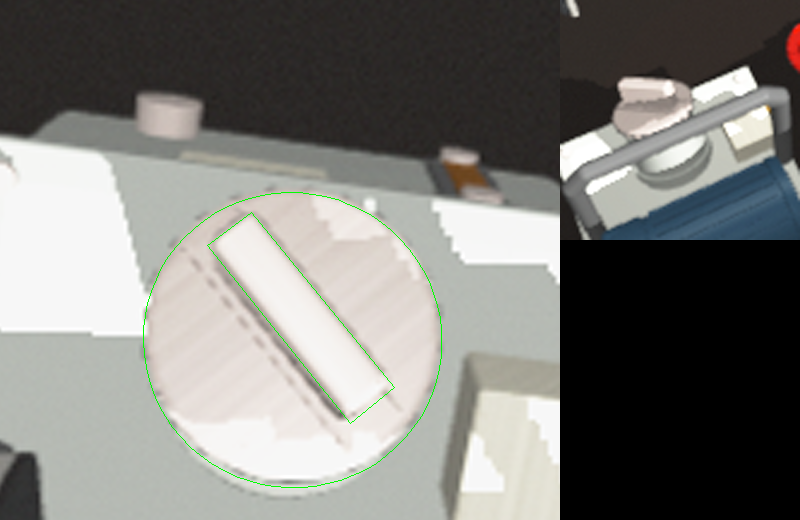

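```bash
cat > sim.py <<'E'
from geo import *
def wing(be,o):
    u=np.cos(be)*ex+np.sin(be)*ey;v=np.cross(ax,u)
    A,B,C=np.meshgrid(np.linspace(-.028,.028,57),np.linspace(-.007,.007,8),np.linspace(.022,.05,29),indexing="ij")
    S=(abs(abs(A)-.028)<1e-6)|(abs(abs(B)-.007)<1e-6)
    return A[S][:,None]*u+B[S][:,None]*v+(o+C[S])[:,None]*ax   # rel. to m, pack axes
def clear(be,f,g,s,o,lift=0.,sy=0.):
    """min clearance(neg=hit) of wing to the two fingers; f finger dir, g opening, s tcp shift along pack x from disc-top centre"""
    c=(o+.022)*ax; fd=np.array([np.cos(f),np.sin(f)]);td=np.array([np.sin(f),-np.cos(f)])
    cor=[np.array([s,sy])+i*(g/2+q)*fd+j*.011*td for i in(1,-1) for q in(0,.012) for j in(1,-1)]
    # tip z where the highest disc point under a finger touches: plane z=c_z+ x*tan30
    zt=[c[2]+q[0]*np.tan(np.pi/6) for q in cor];tip=max(zt)+lift
    W=wing(be,o);W=W[W[:,2]>tip];r=W[:,:2]-c[:2]-[s,sy];a_=r@fd;b=r@td
    d=np.maximum(np.maximum(g/2-abs(a_),abs(a_)-g/2-.0145),abs(b)-.011)
    return d.min() if len(d) else 1,tip,cor[int(np.argmax(zt))]
if __name__=="__main__":
    D=np.radians
    for g in(.045,.05,.055,.06,.068):
        for s in(-.010,-.006,-.003):
            row=[]
            for f in range(120,60,-6):
                free=[b for b in range(80,-40,-3) if clear(D(b),D(f),g,s,-.0065)[0]>.0]
                row.append((f,(max(free),min(free)) if free else None,round(clear(D(46),D(f),g,s,-.0065)[0]*1e3,1)))
            print(g,s,row)
E
python3 sim.py
```

```text
0.045 -0.01 [(120, (68, -13), np.float64(6.2)), (114, (62, -19), np.float64(4.4)), (108, (56, -22), np.float64(2.8)), (102, (47, -28), np.float64(1.0)), (96, (44, -31), np.float64(-0.9)), (90, (35, -37), np.float64(-2.5)), (84, (32, -37), np.float64(-3.4)), (78, (29, -37), np.float64(-4.4)), (72, (23, -37), np.float64(-5.4)), (66, (17, -37), np.float64(-6.6))]
0.045 -0.006 [(120, (56, -13), np.float64(3.7)), (114, (50, -19), np.float64(2.3)), (108, (47, -22), np.float64(0.6)), (102, (41, -28), np.float64(-1.0)), (96, (38, -31), np.float64(-1.9)), (90, (35, -37), np.float64(-2.5)), (84, (32, -37), np.float64(-3.4)), (78, (29, -37), np.float64(-4.4)), (72, (23, -37), np.float64(-5.4)), (66, (17, -37), np.float64(-6.6))]
0.045 -0.003 [(120, (50, -13), np.float64(1.9)), (114, (47, -19), np.float64(0.5)), (108, (41, -22), np.float64(-0.8)), (102, (41, -28), np.float64(-1.6)), (96, (38, -31), np.float64(-2.2)), (90, (35, -37), np.float64(-2.5)), (84, (32, -37), np.float64(-3.4)), (78, (29, -37), np.float64(-4.4)), (72, (23, -37), np.float64(-5.4)), (66, (17, -37), np.float64(-5.4))]
0.05 -
[... 3621 characters left out ...]
0, -37), np.float64(14.6)), (114, (80, -37), np.float64(13.0)), (108, (80, -37), np.float64(11.6)), (102, (80, -37), np.float64(10.5)), (96, (80, -37), np.float64(9.6)), (90, (80, -37), np.float64(9.0)), (84, (80, -37), np.float64(7.0)), (78, (80, -37), np.float64(5.3)), (72, (80, -37), np.float64(3.9)), (66, (80, -37), np.float64(2.8))]
0.068 -0.003 [(120, (80, -37), np.float64(13.1)), (114, (80, -37), np.float64(11.8)), (108, (80, -37), np.float64(10.7)), (102, (80, -37), np.float64(9.9)), (96, (80, -37), np.float64(9.3)), (90, (80, -37), np.float64(9.0)), (84, (80, -37), np.float64(7.0)), (78, (80, -37), np.float64(5.1)), (72, (80, -37), np.float64(3.1)), (66, (80, -37), np.float64(1.6))]
```

>>> move_arm:
  xyz:
    - [12,-5,0]
    - [12,-5,-30]
    - [0,0,-40]
    - [0,0,-40]
    - [0,0,-26]
  spin: [10,6,0,0,0]
  gripper: 0.47

```text
t: 22.32
position: [0.592, -0.2336, 0.1992]
orientation: [-0.036, 0.999, 0.0, -0.001]
ft_force: [-0.4, -0.3, 0.2]
opening: 0.0452
```

>>> move_arm:
  xyz:
    - [0,0,-4]
    - [0,0,0]
    - [0,0,0]
    - [0,0,0]
    - [0,0,0]
  spin: [0,0,0,0,0]

```text
t: 22.95
position: [0.5929, -0.2339, 0.1978]
orientation: [-0.036, 0.999, -0.0, 0.0]
ft_force: [-0.5, 0.3, 0.4]
opening: 0.0453
```

```bash
python3 st.py
```

```text
t 22.95 pos [ 0.5929 -0.2339  0.1978] neck(ex,ey,ax)mm [1.7, -0.3, 36.9] F [-0.5  0.3  0.4] Fneck [-0.3, 0.2, 0.6] M [-0.02  0.02 -0.03] open 0.0453 head -175.9
```

>>> move_arm:
  xyz:
    - [0,0,-5]
    - [0,0,-5]
    - [0,0,0]
    - [0,0,0]
    - [0,0,0]
  spin: [0,0,-6,-6,0]

```text
t: 23.58
position: [0.5925, -0.2337, 0.1868]
orientation: [0.068, 0.998, 0.0, -0.0]
ft_force: [0.7, -0.8, 0.2]
opening: 0.0451
```

```bash
python3 st.py
```

```text
t 23.57 pos [ 0.5925 -0.2337  0.1868] neck(ex,ey,ax)mm [-4.2, -0.3, 27.6] F [ 0.7 -0.8  0.2] Fneck [0.9, -0.5, -0.3] M [ 0.05  0.03 -0.02] open 0.0451 head 172.2
```

>>> move_arm:
  xyz:
    - [0,0,-2]
    - [0,0,-2]
    - [0,0,-2]
    - [0,0,0]
    - [0,0,0]
  spin: [0,0,0,0,0]

```text
t: 24.2
position: [0.5927, -0.2338, 0.1813]
orientation: [0.069, 0.998, -0.0, -0.0]
ft_force: [-0.2, -0.0, -0.2]
opening: 0.0454
```

```bash
python3 st.py
```

```text
t 24.2 pos [ 0.5927 -0.2338  0.1813] neck(ex,ey,ax)mm [-6.8, -0.2, 22.7] F [-0.2 -0.  -0.2] Fneck [-0.3, -0.1, -0.1] M [0.09 0.04 0.02] open 0.0454 head 172.1
```

>>> move_arm:
  xyz:
    - [0,0,-2]
    - [0,0,-2]
    - [0,0,0]
    - [0,0,0]
    - [0,0,0]
  spin: [0,0,0,0,0]

```text
t: 24.82
position: [0.5928, -0.2339, 0.1774]
orientation: [0.069, 0.998, -0.0, 0.0]
ft_force: [0.2, 0.4, 1.9]
opening: 0.0453
```

```bash
python3 st.py
```

```text
t 24.82 pos [ 0.5928 -0.2339  0.1774] neck(ex,ey,ax)mm [-8.7, -0.3, 19.3] F [0.2 0.4 1.9] Fneck [1.0, 0.5, 1.6] M [-0.07 -0.11 -0.01] open 0.0453 head 172.1
```

>>> move_arm:
  xyz:
    - [1,0,-2]
    - [1,-1,-2]
    - [1,0,-2]
    - [1,0,-1]
    - [0,0,0]
  spin: [0,0,0,0,0]

```text
t: 25.45
position: [0.5963, -0.2351, 0.1713]
orientation: [0.069, 0.998, -0.001, 0.0]
ft_force: [-4.7, -0.0, 12.0]
opening: 0.0453
```

```bash
python3 st.py
```

```text
t 25.45 pos [ 0.5963 -0.2351  0.1713] neck(ex,ey,ax)mm [-8.5, -0.2, 12.2] F [-4.7 -0.  12. ] Fneck [2.2, -1.6, 12.6] M [-0.3   0.92 -0.09] open 0.0453 head 172.1
```

>>> move_arm:
  xyz:
    - [0,0,-2]
    - [0,0,-2]
    - [0,0,0]
    - [0,0,0]
    - [0,0,0]
  spin: [-6,-6,-4,0,0]

```text
t: 26.08
position: [0.5976, -0.2336, 0.1691]
orientation: [0.206, 0.979, 0.001, 0.002]
ft_force: [-4.1, 5.2, 22.6]
opening: 0.0453
```

```bash
python3 st.py
```

```text
t 26.07 pos [ 0.5976 -0.2336  0.1691] neck(ex,ey,ax)mm [-9.0, 1.6, 9.9] F [-4.1  5.2 22.6] Fneck [6.4, 3.5, 22.4] M [1.82 0.52 0.88] open 0.0453 head 156.2
```

```bash
cat > ang.py <<'E'
from geo import *
im,K,T=cam("wrist");np.savez("wl.npz",im=im,K=K,T=T)
Rz=R.from_euler("z",pk[2]).as_matrix()
g=cv2.cvtColor(im,cv2.COLOR_RGB2GRAY)
def plane(px,h): # intersect neck-parallel plane at axial h -> (ex,ey) mm
    o,d=ray(K,T,px);o=Rz.T@(o-np.r_[pk[:2],0])-m;d=Rz.T@d;q=o+d*((h-o@ax)/(d@ax));return np.array([q@ex,q@ey])*1e3
L=cv2.createLineSegmentDetector().detect(g)[0][:,0]
for h in(.0435,.038):
  for l in L:
    p,q=plane(l[:2],h),plane(l[2:],h);d=q-p;n=np.hypot(*d)
    if n>20 and max(np.hypot(*p),np.hypot(*q))<36:
        b=(np.degrees(np.arctan2(d[1],d[0]))+90)%180-90;t=np.radians(b);off=-np.sin(t)*p[0]+np.cos(t)*p[1]
        if abs(off)<12: print(h,"ang",b.round(1),"len",n.round(1),"off",off.round(1),p.round(0),q.round(0))
E
python3 ang.py
```

```text
0.0435 ang 40.7 len 49.6 off 6.3 [14. 20.] [-24. -12.]
0.0435 ang 40.8 len 43.8 off 8.3 [-27. -12.] [ 6. 16.]
0.0435 ang 41.6 len 38.2 off -3.8 [-10. -14.] [19. 11.]
0.038 ang 40.7 len 51.7 off 6.3 [14. 21.] [-25. -13.]
0.038 ang 40.8 len 45.7 off 8.4 [-28. -13.] [ 7. 17.]
0.038 ang 41.6 len 39.9 off -4.2 [-10. -15.] [20. 12.]
```

>>> move_arm:
  xyz:
    - [0,0,0]
    - [0,0,0]
    - [0,0,0]
    - [0,0,0]
    - [0,0,0]
  spin: [4,0,0,0,0]
  grip_force: 40

```text
t: 26.75
position: [0.5973, -0.234, 0.1686]
orientation: [0.172, 0.985, 0.0, 0.001]
ft_force: [-4.3, 6.6, 19.5]
opening: 0.0456
```

```bash
python3 st.py
```

```text
t 26.75 pos [ 0.5973 -0.234   0.1686] neck(ex,ey,ax)mm [-9.4, 1.1, 9.6] F [-4.3  6.6 19.5] Fneck [4.3, 4.7, 20.0] M [1.04 0.68 0.1 ] open 0.0456 head 160.2
```

>>> move_arm:
  xyz:
    - [0,0,0]
    - [0,0,0]
    - [0,0,0]
    - [0,0,0]
    - [0,0,0]
  spin: [0,0,0,0,0]
  gripper: 0.58

```text
t: 27.38
position: [0.5985, -0.2336, 0.1702]
orientation: [0.172, 0.985, 0.001, 0.003]
ft_force: [-1.4, 10.0, 28.1]
opening: 0.0377
```

```bash
python3 st.py; python3 ang.py | head -4
```

```text
t 27.38 pos [ 0.5985 -0.2336  0.1702] neck(ex,ey,ax)mm [-7.7, 1.9, 10.5] F [-1.4 10.  28.1] Fneck [10.0, 9.0, 26.7] M [1.42 0.51 0.28] open 0.0377 head 160.2
0.0435 ang 38.1 len 31.3 off 7.3 [-15.  -3.] [ 9. 16.]
0.0435 ang 38.3 len 39.8 off 5.5 [ 8. 13.] [-23. -11.]
0.0435 ang 38.6 len 35.2 off -4.6 [ -8. -12.] [20. 10.]
0.038 ang 38.1 len 32.7 off 7.6 [-16.  -3.] [10. 17.]
```

>>> move_arm:
  xyz:
    - [0,-1,0]
    - [0,0,1]
    - [0,0,0]
    - [0,0,0]
    - [0,0,0]
  spin: [0,0,0,0,0]
  gripper: 0.7

```text
t: 28.05
position: [0.6008, -0.234, 0.1722]
orientation: [0.171, 0.985, 0.001, 0.005]
ft_force: [5.7, 14.2, 29.8]
opening: 0.0331
```

```bash
python3 st.py; python3 ang.py | head -4
```

```text
t 28.05 pos [ 0.6008 -0.234   0.1722] neck(ex,ey,ax)mm [-4.7, 2.3, 11.0] F [ 5.7 14.2 29.8] Fneck [15.3, 15.3, 25.5] M [ 2.15 -0.9   0.35] open 0.0331 head 160.3
0.0435 ang 34.6 len 31.4 off -5.6 [-17. -18.] [ 9. -1.]
0.0435 ang 33.1 len 44.1 off 6.2 [-26.  -9.] [11. 15.]
0.0435 ang 32.9 len 26.8 off 4.5 [11. 12.] [-12.  -2.]
0.038 ang 34.6 len 32.8 off -5.8 [-18. -19.] [ 9. -1.]
```

>>> move_arm:
  xyz:
    - [2,-1,1]
    - [0,-1,0]
    - [0,0,0]
    - [0,0,0]
    - [0,0,0]
  spin: [0,0,0,0,0]
  gripper: 0.8

```text
t: 28.72
position: [0.602, -0.2343, 0.173]
orientation: [0.171, 0.985, 0.003, 0.004]
ft_force: [3.6, 21.0, 31.7]
opening: 0.0313
```

```bash
python3 st.py; python3 ang.py | head -4
```

```text
t 28.73 pos [ 0.602  -0.2343  0.173 ] neck(ex,ey,ax)mm [-3.3, 2.4, 11.1] F [ 3.6 21.  31.7] Fneck [12.6, 21.0, 29.3] M [ 3.63 -0.34  0.24] open 0.0313 head 160.3
0.0435 ang -7.6 len 21.8 off -10.0 [  2. -10.] [ 23. -13.]
0.0435 ang 31.1 len 35.8 off 5.8 [-25.  -8.] [ 6. 10.]
0.0435 ang 31.0 len 23.0 off 3.8 [15. 13.] [-5.  1.]
0.0435 ang 31.5 len 21.0 off 3.6 [-4.  1.] [-22. -10.]
```

>>> move_arm:
  xyz:
    - [0,2,2]
    - [0,1,2]
    - [0,0,0]
    - [0,0,0]
    - [0,0,0]
  spin: [0,0,0,0,0]

```text
t: 29.4
position: [0.6011, -0.2353, 0.1744]
orientation: [0.172, 0.985, -0.0, 0.003]
ft_force: [4.2, 0.3, 12.8]
opening: 0.0167
```

```bash
python3 st.py; python3 ang.py | head -4
```

```text
t 29.4 pos [ 0.6011 -0.2353  0.1744] neck(ex,ey,ax)mm [-3.0, 1.2, 12.6] F [ 4.2  0.3 12.8] Fneck [9.7, 1.7, 9.1] M [-0.06 -0.9   0.04] open 0.0167 head 160.1
0.0435 ang 5.6 len 22.3 off -5.7 [-15.  -7.] [ 7. -5.]
0.0435 ang 5.9 len 31.7 off 6.5 [-29.   4.] [3. 7.]
0.0435 ang 6.1 len 29.8 off 4.8 [4. 5.] [-26.   2.]
0.038 ang 5.6 len 23.2 off -5.9 [-16.  -7.] [ 7. -5.]
```

>>> move_arm:
  xyz:
    - [0,0,0]
    - [0,0,1]
    - [0,0,2]
    - [-3,1,6]
    - [-3,0,6]
  spin: [0,0,0,0,0]
  gripper: 0.45

```text
t: 30.08
position: [0.5925, -0.2337, 0.1876]
orientation: [0.173, 0.985, -0.0, -0.0]
ft_force: [0.5, 0.6, -0.2]
opening: 0.047
```

```bash
python3 st.py; python3 ang.py | head -4
```

```text
t 30.07 pos [ 0.5925 -0.2337  0.1876] neck(ex,ey,ax)mm [-3.8, -0.2, 28.3] F [ 0.5  0.6 -0.2] Fneck [0.1, 0.7, -0.3] M [ 0.02 -0.08 -0.03] open 0.047 head 160.1
0.0435 ang 6.7 len 36.1 off -7.0 [10. -6.] [-26. -10.]
0.0435 ang 6.5 len 48.9 off -5.0 [-25.  -8.] [23. -2.]
0.0435 ang 5.9 len 38.9 off 5.6 [21.  8.] [-18.   4.]
0.038 ang 6.7 len 37.4 off -7.3 [10. -6.] [-27. -10.]
```

>>> move_arm:
  xyz:
    - [0,0,0]
    - [0,0,0]
    - [0,0,0]
    - [0,0,0]
    - [0,0,0]
  spin: [-10,-10,-10,-5,0]

```text
t: 30.75
position: [0.5928, -0.2339, 0.1875]
orientation: [0.461, 0.888, -0.0, 0.0]
ft_force: [0.1, -0.3, 0.1]
opening: 0.0468
```

```bash
python3 st.py; python3 ang.py | head -4
```

```text
t 30.75 pos [ 0.5928 -0.2339  0.1875] neck(ex,ey,ax)mm [-3.7, -0.3, 28.1] F [ 0.1 -0.3  0.1] Fneck [0.2, -0.2, -0.1] M [-0.04  0.01 -0.  ] open 0.0468 head 125.2
0.0435 ang 5.9 len 41.7 off 7.6 [16.  9.] [-25.   5.]
0.0435 ang 7.5 len 24.6 off -3.5 [-1. -4.] [24. -0.]
0.0435 ang 6.3 len 33.5 off -5.0 [ 9. -4.] [-24.  -8.]
0.0435 ang 6.5 len 22.9 off -3.2 [-24.  -6.] [-2. -3.]
```

>>> move_arm:
  xyz:
    - [0,0,0]
    - [0,0,0]
    - [0,0,0]
    - [0,0,0]
    - [0,0,0]
  spin: [0,0,0,0,0]
  gripper: 0.7

```text
t: 31.42
position: [0.5935, -0.2333, 0.1881]
orientation: [0.46, 0.888, 0.001, 0.001]
ft_force: [1.6, 3.9, 5.3]
opening: 0.0259
```

```bash
python3 st.py; python3 ang.py | head -4
```

```text
t 31.43 pos [ 0.5935 -0.2333  0.1881] neck(ex,ey,ax)mm [-2.9, 0.5, 28.4] F [1.6 3.9 5.3] Fneck [2.8, 4.2, 4.5] M [ 0.73 -0.35  0.2 ] open 0.0259 head 125.2
0.0435 ang -37.2 len 28.2 off -9.1 [-5. -7.] [ 17. -24.]
0.0435 ang -6.4 len 31.5 off 7.0 [10.  6.] [-21.   9.]
0.038 ang -37.2 len 29.3 off -11.2 [-6. -9.] [ 17. -27.]
0.038 ang -5.0 len 26.2 off 11.4 [-19.  13.] [ 7. 11.]
```

>>> move_arm:
  xyz:
    - [0,0,1]
    - [0,0,1]
    - [0,0,0]
    - [0,0,0]
    - [0,0,0]
  spin: [-8,-8,-8,0,0]

```text
t: 32.1
position: [0.5937, -0.2329, 0.1895]
orientation: [0.634, 0.773, 0.001, 0.0]
ft_force: [3.3, 5.0, 0.2]
opening: 0.0257
```

```bash
python3 st.py; python3 ang.py | head -6
```

```text
t 32.1 pos [ 0.5937 -0.2329  0.1895] neck(ex,ey,ax)mm [-2.2, 0.9, 29.6] F [3.3 5.  0.2] Fneck [1.3, 5.8, -0.5] M [ 0.97 -0.96  0.25] open 0.0257 head 101.2
0.0435 ang -64.8 len 24.6 off -7.1 [-4. -9.] [  7. -31.]
0.0435 ang -30.4 len 25.8 off 8.9 [21. -2.] [-1. 11.]
0.0435 ang -30.0 len 25.3 off -4.0 [ 14. -12.] [-8.  0.]
0.0435 ang -30.1 len 22.0 off -2.4 [-6.  1.] [ 13. -10.]
0.038 ang -64.8 len 25.6 off -9.9 [ -5. -12.] [  5. -35.]
0.038 ang -30.4 len 26.9 off 6.2 [20. -5.] [-3.  9.]
```

>>> move_arm:
  xyz:
    - [0,0,2]
    - [0,0,2]
    - [0,0,0]
    - [0,0,0]
    - [0,0,0]
  spin: [-6,-6,-4,0,0]

```text
t: 32.78
position: [0.5929, -0.2322, 0.1932]
orientation: [0.736, 0.677, 0.001, -0.001]
ft_force: [2.0, 8.2, 1.2]
opening: 0.0256
```

```bash
python3 st.py; python3 ang.py | head -6
```

```text
t 32.77 pos [ 0.5929 -0.2322  0.1932] neck(ex,ey,ax)mm [-1.1, 1.3, 33.2] F [2.  8.2 1.2] Fneck [-0.2, 8.4, 1.5] M [ 1.57 -0.24  0.2 ] open 0.0256 head 85.3
0.0435 ang -42.7 len 21.9 off 7.9 [19. -7.] [3. 8.]
0.0435 ang -41.8 len 24.7 off -3.8 [-8.  2.] [ 11. -15.]
0.0435 ang -42.1 len 21.3 off -5.4 [  8. -15.] [-8. -0.]
0.038 ang -42.7 len 22.8 off 4.2 [ 18. -10.] [1. 5.]
0.038 ang -41.8 len 25.8 off -7.9 [-11.  -1.] [  9. -18.]
0.038 ang -42.1 len 22.2 off -9.6 [  6. -19.] [-10.  -4.]
```

>>> move_arm:
  xyz:
    - [0,0,0]
    - [0,0,0]
    - [0,0,0]
    - [0,0,0]
    - [0,0,0]
  spin: [-4,-3,0,0,0]

```text
t: 33.45
position: [0.5931, -0.2318, 0.1934]
orientation: [0.776, 0.631, 0.001, -0.001]
ft_force: [1.3, 8.9, 2.1]
opening: 0.0259
```

```bash
python3 st.py; python3 ang.py | head -3
```

```text
t 33.45 pos [ 0.5931 -0.2318  0.1934] neck(ex,ey,ax)mm [-1.0, 1.7, 33.4] F [1.3 8.9 2.1] Fneck [-0.5, 8.8, 2.7] M [ 2.04 -0.35  0.26] open 0.0259 head 78.3
0.0435 ang 89.9 len 24.5 off 8.2 [-8. -5.] [ -8. -30.]
0.0435 ang -50.7 len 26.8 off 8.3 [ 22. -14.] [5. 7.]
0.038 ang -50.7 len 28.1 off 4.4 [ 20. -18.] [2. 4.]
```

>>> move_arm:
  xyz:
    - [0,0,0]
    - [0,0,0]
    - [0,0,0]
    - [0,0,0]
    - [0,0,0]
  spin: [4,4,0,0,0]
  gripper: 0.4

```text
t: 34.12
position: [0.5927, -0.2339, 0.1933]
orientation: [0.731, 0.682, -0.0, -0.0]
ft_force: [-1.2, -0.0, 0.1]
opening: 0.0509
```

>>> move_arm:
  xyz:
    - [0,0,10]
    - [0,0,30]
    - [-4,2,40]
    - [-10,4,40]
    - [-10,4,20]
  spin: [0,0,0,10,10]

```text
t: 34.75
position: [0.5689, -0.2239, 0.3364]
orientation: [0.599, 0.801, 0.0, 0.002]
ft_force: [1.1, 0.1, 0.1]
opening: 0.0512
```

>>> move_arm:
  xyz:
    - [0,0,0]
    - [0,0,0]
    - [0,0,0]
    - [0,0,0]
    - [0,0,0]
  spin: [10,10,10,10,0]

```text
t: 35.38
position: [0.5687, -0.2238, 0.334]
orientation: [0.292, 0.956, -0.0, 0.0]
ft_force: [-0.2, -0.4, 0.0]
opening: 0.0509
```

```bash
python3 st.py; python3 ang.py | head -8; python3 - <<'E'
from geo import *
v=np.load("wl.npz");K,T=v["K"],v["T"]
r=[q for q in trace("wrist","cap")]
c0=proj(K,T,P(m+.014*ax))[0]
for q in r: 
    if np.hypot(*(np.array(q["point"])-c0))<25:
        c=max(cv2.findContours(q["region"].astype(np.uint8),0,1)[0],key=len);print(q["score"],"ell",cv2.fitEllipse(c))
for o in(0,-.0065,-.008,-.011):
    p=proj(K,T,P(circ(.04,o+.022)));print(o,cv2.fitEllipse(p.astype(np.float32)))
E
```

```text
t 35.38 pos [ 0.5687 -0.2238  0.334 ] neck(ex,ey,ax)mm [47.1, 1.0, 167.9] F [-0.2 -0.4  0. ] Fneck [-0.1, -0.4, 0.1] M [ 0.03 -0.01  0.03] open 0.0509 head 146.0
0.0435 ang -51.0 len 50.4 off 9.1 [ 24. -16.] [-7. 23.]
0.0435 ang -50.7 len 24.8 off 11.6 [-0. 19.] [15. -1.]
0.0435 ang -49.8 len 50.4 off -4.2 [-19.  16.] [ 14. -23.]
0.0435 ang -49.6 len 47.8 off -7.1 [ 11. -24.] [-20.  12.]
0.038 ang -51.0 len 51.3 off 8.2 [ 24. -16.] [-9. 24.]
0.038 ang -50.7 len 25.3 off 10.8 [-1. 19.] [15. -1.]
0.038 ang -49.8 len 51.4 off -5.3 [-20.  16.] [ 13. -24.]
0.038 ang -49.6 len 48.7 off -8.3 [ 10. -25.] [-21.  12.]
0.63 ell ((265.7479248046875, 206.05970764160156), (73.29264831542969, 75.28246307373047), 65.37555694580078)
0 ((265.8155822753906, 203.83120727539062), (75.7822036743164, 77.06173706054688), 58.68594741821289)
-0.0065 ((266.396484375, 204.80642700195312), (74.34407806396484, 75.52547454833984), 58.61140441894531)
-0.008 ((266.52734375, 205.02609252929688), (74.01991271972656, 75.17961120605469), 58.59323501586914)
-0.011 ((266.7855529785156, 205.4595489501953), (73.37996673583984, 74.497314453125), 58.556175231933594)
```

```bash
sed -e 's/^im,K,T=cam.*$/import sys;z_=np.load(sys.argv[1]);im,K,T=z_["im"],z_["K"],z_["T"]/' -e 's/(.0435,.038)/(float(sys.argv[2]),)/' ang.py > ang2.py; echo w6; python3 ang2.py w6.npz .0435; echo now8; python3 ang2.py wl.npz .042; echo now11; python3 ang2.py wl.npz .039
python3 - <<'E'
from geo import *
# joint fit of the disc edge in wrist image: subpixel radial edge search, then solve centre + axial height, for reference image and now
for nm in("w6","wl"):
    v=np.load(nm+".npz");K,T=v["K"],v["T"];g=cv2.GaussianBlur(v["im"],(0,0),1).astype(np.float32)
    th=np.radians(np.arange(0,360,3));pts=[];ok=[]
    for t in th:
        rr=np.arange(.036,.044,.0001);X=P(m+.0145*ax+rr[:,None]*(np.cos(t)*ex+np.sin(t)*ey));p=proj(K,T,X).astype(np.float32)
        s=cv2.remap(g,p[:,:1],p[:,1:],1)[:,0,:];d=np.abs(np.gradient(s,axis=0)).sum(1);i=d.argmax();pts.append(p[i]);ok.append(d[i])
    pts=np.array(pts);ok=np.array(ok)>np.percentile(ok,35)
    def res(x):
        N=ax+x[3]*ex+x[4]*ey;N/=np.linalg.norm(N);A=np.cross(ey,N);A/=np.linalg.norm(A);B=np.cross(N,A)
        C=m+(x[2]+.022)*ax+x[0]*ex+x[1]*ey;q=proj(K,T,P(C+.04*(np.cos(th)[:,None]*A+np.sin(th)[:,None]*B)))
        return ((q-pts)*1.0)[ok].ravel()
    def res2(x):
        q=res(x).reshape(-1,2);c=pts[ok]-pts.mean(0);c/=np.linalg.norm(c,axis=1)[:,None];return (q*c).sum(1)
    r=least_squares(lambda x:np.r_[res2(x),np.array(x[3:])*20],[0,0,-.008,0,0],loss="soft_l1",f_scale=.4,x_scale=[.001,.001,.001,.02,.02])
    print(nm,"ex,ey,o mm",(r.x[:3]*1e3).round(2),"tilt",r.x[3:].round(3),"rms",np.sqrt(np.mean(res2(r.x)**2)).round(2))
E
```

```text
w6
0.0435 ang 45.6 len 52.3 off -5.7 [-14. -23.] [22. 15.]
0.0435 ang 46.2 len 46.8 off -9.4 [23. 11.] [ -9. -23.]
0.0435 ang 45.5 len 51.0 off 5.8 [13. 22.] [-22. -15.]
0.0435 ang 45.6 len 43.1 off 8.7 [-21.  -9.] [ 9. 22.]
now8
0.042 ang -51.0 len 50.6 off 8.8 [ 24. -16.] [-8. 23.]
0.042 ang -50.7 len 25.0 off 11.4 [-1. 19.] [15. -1.]
0.042 ang -49.8 len 50.7 off -4.5 [-19.  16.] [ 14. -23.]
0.042 ang -49.6 len 48.1 off -7.4 [ 11. -24.] [-20.  12.]
now11
0.039 ang -51.0 len 51.2 off 8.3 [ 24. -16.] [-8. 24.]
0.039 ang -50.7 len 25.2 off 10.9 [-1. 19.] [15. -1.]
0.039 ang -49.8 len 51.2 off -5.1 [-20.  16.] [ 13. -23.]
0.039 ang -49.6 len 48.6 off -8.1 [ 11. -25.] [-21.  12.]
w6 ex,ey,o mm [ -2.09  -0.41 -11.81] tilt [0.003 0.022] rms 1.25
wl ex,ey,o mm [  0.85  -0.37 -11.94] tilt [0.019 0.09 ] rms 0.99
```

>>> move_arm:
  xyz:
    - [12,-5,0]
    - [12,-5,-20]
    - [0,0,-40]
    - [0,0,-40]
    - [0,0,-30]
  spin: [-10,-10,-10,-6,0]

```text
t: 36.1
position: [0.5923, -0.2336, 0.2017]
orientation: [0.575, 0.818, -0.0, -0.001]
ft_force: [0.8, -0.1, -1.6]
opening: 0.0511
```

>>> move_arm:
  xyz:
    - [0,0,-11]
    - [0,0,0]
    - [0,0,0]
    - [0,0,0]
    - [0,0,0]
  spin: [0,0,0,0,0]
  gripper: 0.68

```text
t: 36.72
position: [0.5931, -0.2339, 0.193]
orientation: [0.573, 0.82, 0.0, 0.001]
ft_force: [0.4, 0.3, 0.7]
opening: 0.0273
```

```bash
python3 st.py; python3 ang.py | head -5
```

```text
t 36.73 pos [ 0.5931 -0.2339  0.193 ] neck(ex,ey,ax)mm [-0.7, -0.3, 32.7] F [0.4 0.3 0.7] Fneck [0.6, 0.4, 0.5] M [ 0.    0.01 -0.02] open 0.0273 head 110.1
0.0435 ang -53.6 len 32.2 off -9.8 [-7. -7.] [ 12. -33.]
0.0435 ang -49.5 len 21.0 off 8.0 [14. -4.] [-0. 12.]
0.0435 ang -49.4 len 35.4 off -3.5 [-18.  16.] [  5. -11.]
0.0435 ang -49.4 len 46.6 off -5.1 [ 10. -20.] [-20.  16.]
0.038 ang -49.5 len 21.9 off 6.0 [13. -6.] [-1. 11.]
```

>>> move_arm:
  xyz:
    - [0,0,0]
    - [0,0,0]
    - [0,0,0]
    - [0,0,0]
    - [0,0,0]
  spin: [10,10,10,4,0]

```text
t: 37.4
position: [0.5919, -0.2337, 0.1924]
orientation: [0.309, 0.951, -0.0, -0.001]
ft_force: [-5.6, 0.5, 1.9]
opening: 0.0274
```

```bash
python3 st.py; python3 ang.py | head -5
```

```text
t 37.4 pos [ 0.5919 -0.2337  0.1924] neck(ex,ey,ax)mm [-1.9, -0.5, 32.8] F [-5.6  0.5  1.9] Fneck [-3.7, -1.4, 4.4] M [ 0.12  1.01 -0.15] open 0.0274 head 144.1
0.0435 ang -7.4 len 26.7 off 11.7 [31.  8.] [ 4. 11.]
0.0435 ang -44.1 len 23.8 off 8.0 [ 25. -13.] [8. 4.]
0.0435 ang -43.3 len 21.8 off 6.0 [6. 3.] [-10.  18.]
0.0435 ang -41.6 len 20.7 off 9.0 [10.  3.] [ 26. -11.]
0.0435 ang -42.9 len 36.4 off -6.3 [  5. -14.] [-21.  11.]
```

>>> move_arm:
  xyz:
    - [0,0,0]
    - [0,0,0]
    - [0,0,0]
    - [0,0,0]
    - [0,0,0]
  spin: [4,3,0,0,0]

```text
t: 38.08
position: [0.5927, -0.2339, 0.1924]
orientation: [0.25, 0.968, -0.0, 0.0]
ft_force: [-3.7, 0.1, 4.5]
opening: 0.0274
```

```bash
python3 st.py; python3 ang.py | head -6
```

```text
t 38.08 pos [ 0.5927 -0.2339  0.1924] neck(ex,ey,ax)mm [-1.3, -0.3, 32.4] F [-3.7  0.1  4.5] Fneck [-0.8, -1.1, 5.6] M [-0.04  0.72 -0.26] open 0.0274 head 151.1
0.0435 ang -0.3 len 20.4 off 11.0 [31. 11.] [10. 11.]
0.0435 ang -38.3 len 21.7 off 6.3 [4. 5.] [-13.  18.]
0.0435 ang -38.4 len 23.9 off 7.6 [ 25. -10.] [6. 5.]
0.0435 ang -38.2 len 40.9 off -4.0 [-20.  11.] [ 12. -14.]
0.0435 ang -38.1 len 36.3 off -6.0 [  7. -13.] [-21.   9.]
0.038 ang -0.3 len 21.2 off 11.0 [31. 11.] [10. 11.]
```

>>> move_arm:
  xyz:
    - [0,0,0]
    - [0,0,0]
    - [0,0,0]
    - [0,0,0]
    - [0,0,0]
  spin: [3,2,0,0,0]

```text
t: 38.75
position: [0.5931, -0.2339, 0.1924]
orientation: [0.207, 0.978, -0.0, 0.0]
ft_force: [0.4, -0.7, 4.1]
opening: 0.0273
```

```bash
python3 st.py; python3 ang.py | head -6
```

```text
t 38.75 pos [ 0.5931 -0.2339  0.1924] neck(ex,ey,ax)mm [-0.9, -0.2, 32.2] F [ 0.4 -0.7  4.1] Fneck [2.6, -0.5, 3.3] M [-0.17 -0.1  -0.36] open 0.0273 head 156.1
0.0435 ang 3.8 len 20.5 off 10.7 [30. 13.] [10. 11.]
0.0435 ang -32.8 len 21.8 off 6.5 [3. 6.] [-15.  17.]
0.0435 ang -34.7 len 25.9 off 7.8 [ 28. -10.] [7. 5.]
0.0435 ang -33.9 len 36.3 off -5.9 [  8. -13.] [-22.   7.]
0.0435 ang -33.8 len 38.4 off -3.9 [-21.   9.] [ 11. -12.]
0.038 ang 3.8 len 21.2 off 11.0 [31. 13.] [10. 12.]
```

>>> move_arm:
  xyz:
    - [0,0,0]
    - [0,0,0]
    - [0,0,0]
    - [0,0,0]
    - [0,0,0]
  spin: [-10,-10,-10,-10,-10]

```text
t: 39.42
position: [0.5928, -0.2326, 0.1915]
orientation: [0.603, 0.798, 0.001, -0.001]
ft_force: [1.8, 7.0, 0.7]
opening: 0.0275
```

>>> move_arm:
  xyz:
    - [0,0,0]
    - [0,0,0]
    - [0,0,0]
    - [0,0,1]
    - [0,0,1]
  spin: [-8,-6,-4,0,0]

```text
t: 40.05
position: [0.5931, -0.2319, 0.1932]
orientation: [0.718, 0.696, 0.001, -0.001]
ft_force: [3.1, 6.2, -2.0]
opening: 0.0276
```

```bash
python3 st.py; python3 ang.py | head -6
```

```text
t 40.05 pos [ 0.5931 -0.2319  0.1932] neck(ex,ey,ax)mm [-1.1, 1.6, 33.3] F [ 3.1  6.2 -2. ] Fneck [-0.2, 6.9, -2.1] M [ 1.24 -0.62  0.07] open 0.0276 head 88.2
0.0435 ang -41.2 len 23.7 off 8.9 [19. -5.] [ 2. 10.]
0.0435 ang -41.2 len 30.6 off -2.7 [-8.  4.] [ 15. -16.]
0.0435 ang -41.2 len 24.9 off -4.2 [  9. -14.] [-9.  3.]
0.038 ang -41.2 len 24.8 off 5.4 [18. -9.] [-1.  8.]
0.038 ang -41.2 len 32.0 off -6.6 [-11.   1.] [ 13. -20.]
0.038 ang -41.2 len 26.0 off -8.3 [  7. -17.] [-12.  -0.]
```

>>> move_arm:
  xyz:
    - [0,0,0]
    - [0,0,1]
    - [0,0,1]
    - [0,0,0]
    - [0,0,0]
  spin: [-3,0,0,0,0]

```text
t: 40.72
position: [0.5932, -0.2328, 0.1956]
orientation: [0.736, 0.677, 0.001, -0.001]
ft_force: [3.4, 3.9, -1.2]
opening: 0.0272
```

```bash
python3 st.py; python3 ang.py | head -3
```

```text
t 40.73 pos [ 0.5932 -0.2328  0.1956] neck(ex,ey,ax)mm [0.4, 0.9, 35.1] F [ 3.4  3.9 -1.2] Fneck [1.0, 4.9, -1.9] M [ 1.   -0.7   0.09] open 0.0272 head 85.2
0.0435 ang -42.0 len 22.9 off 8.4 [20. -7.] [3. 9.]
0.0435 ang -42.3 len 26.7 off -3.2 [-7.  2.] [ 13. -16.]
0.0435 ang -42.3 len 25.7 off -4.9 [ 11. -16.] [-8.  1.]
```

>>> move_arm:
  xyz:
    - [0,-1,0]
    - [0,0,0]
    - [0,0,0]
    - [0,0,0]
    - [0,0,0]
  spin: [5,5,5,0,0]
  gripper: 0.5

```text
t: 41.4
position: [0.5926, -0.2348, 0.196]
orientation: [0.643, 0.766, -0.0, -0.0]
ft_force: [-0.6, 0.8, 0.2]
opening: 0.0426
```

```bash
python3 st.py; python3 ang.py | head -6
```

```text
t 41.4 pos [ 0.5926 -0.2348  0.196 ] neck(ex,ey,ax)mm [0.7, -1.3, 35.4] F [-0.6  0.8  0.2] Fneck [-0.6, 0.5, 0.6] M [ 0.02 -0.02 -0.02] open 0.0426 head 100.0
0.0435 ang -43.0 len 27.6 off 8.4 [21. -8.] [ 1. 10.]
0.0435 ang -42.3 len 41.3 off -3.2 [-20.  14.] [ 11. -14.]
0.0435 ang -42.1 len 33.9 off -4.9 [ 11. -16.] [-14.   6.]
0.038 ang -43.0 len 28.8 off 5.8 [ 21. -11.] [-0.  8.]
0.038 ang -42.3 len 43.0 off -6.4 [-22.  12.] [ 10. -17.]
0.038 ang -42.1 len 35.3 off -8.1 [ 10. -20.] [-17.   4.]
```

>>> move_arm:
  xyz:
    - [0,1,0]
    - [0,0,0]
    - [0,0,0]
    - [0,0,0]
    - [0,0,0]
  spin: [10,10,10,10,0]
  gripper: 0.68

```text
t: 42.08
position: [0.5924, -0.2338, 0.1961]
orientation: [0.342, 0.94, -0.0, -0.0]
ft_force: [-1.5, 0.5, 0.6]
opening: 0.027
```

>>> move_arm:
  xyz:
    - [0,0,0]
    - [0,0,0]
    - [0,0,0]
    - [0,0,0]
    - [0,0,0]
  spin: [5,5,4,0,0]

```text
t: 42.7
position: [0.5919, -0.2339, 0.1963]
orientation: [0.227, 0.974, -0.0, -0.001]
ft_force: [-4.4, 0.4, 3.1]
opening: 0.0276
```

```bash
python3 st.py; python3 ang.py | head -5
```

```text
t 42.7 pos [ 0.5919 -0.2339  0.1963] neck(ex,ey,ax)mm [0.0, -0.6, 36.1] F [-4.4  0.4  3.1] Fneck [-2.2, -1.1, 4.9] M [-0.03  1.03 -0.34] open 0.0276 head 153.8
0.0435 ang 2.0 len 20.6 off 10.6 [31. 12.] [11. 11.]
0.0435 ang -38.0 len 20.0 off 6.3 [4. 5.] [-12.  17.]
0.0435 ang -38.3 len 40.1 off -3.7 [-20.  11.] [ 11. -14.]
0.0435 ang -38.3 len 38.0 off -5.8 [  8. -14.] [-22.  10.]
0.0435 ang -38.5 len 24.2 off 7.8 [ 26. -11.] [7. 4.]
```

>>> move_arm:
  xyz:
    - [0,0,0]
    - [0,0,0]
    - [0,0,0]
    - [0,0,0]
    - [0,0,0]
  spin: [3,2,0,0,0]

```text
t: 43.38
position: [0.5917, -0.2342, 0.1964]
orientation: [0.184, 0.983, -0.0, -0.001]
ft_force: [-5.9, -1.9, 3.3]
opening: 0.0275
```

```bash
python3 st.py; python3 ang.py | head -5
```

```text
t 43.38 pos [ 0.5917 -0.2342  0.1964] neck(ex,ey,ax)mm [-0.0, -1.0, 36.2] F [-5.9 -1.9  3.3] Fneck [-2.6, -3.8, 5.4] M [-0.19  1.2  -0.77] open 0.0275 head 158.7
0.0435 ang 5.7 len 23.7 off 10.2 [30. 13.] [ 6. 11.]
0.0435 ang -37.1 len 41.5 off -6.0 [  8. -14.] [-25.  11.]
0.0435 ang -37.0 len 27.3 off -3.9 [-20.  10.] [ 2. -6.]
0.0435 ang -37.9 len 25.8 off 7.7 [ 25. -10.] [5. 6.]
0.038 ang 5.7 len 24.6 off 10.6 [31. 14.] [ 6. 11.]
```

>>> move_arm:
  xyz:
    - [0,0,0]
    - [0,0,0]
    - [0,0,0]
    - [0,0,0]
    - [0,0,0]
  spin: [-10,-10,-10,-10,-10]

```text
t: 44.05
position: [0.5931, -0.2338, 0.1963]
orientation: [0.584, 0.812, 0.0, 0.0]
ft_force: [-0.7, 0.0, 0.6]
opening: 0.0275
```

>>> move_arm:
  xyz:
    - [0,0,0]
    - [0,0,0]
    - [0,0,0]
    - [0,0,0]
    - [0,0,0]
  spin: [-10,-8,-5,0,0]

```text
t: 44.68
position: [0.5939, -0.2326, 0.1963]
orientation: [0.732, 0.681, 0.001, -0.0]
ft_force: [3.2, 6.1, -0.7]
opening: 0.0273
```

```bash
python3 st.py; python3 ang.py | head -4
```

```text
t 44.67 pos [ 0.5939 -0.2326  0.1963] neck(ex,ey,ax)mm [1.2, 1.3, 35.4] F [ 3.2  6.1 -0.7] Fneck [0.5, 6.8, -1.1] M [ 1.18 -0.69  0.09] open 0.0273 head 85.9
0.0435 ang -39.0 len 23.6 off 8.4 [21. -6.] [3. 8.]
0.0435 ang -39.3 len 30.6 off -3.2 [-8.  3.] [ 15. -17.]
0.0435 ang -39.0 len 24.7 off -4.9 [ 11. -15.] [-9.  1.]
0.038 ang -39.0 len 24.6 off 4.9 [ 20. -10.] [1. 6.]
```

>>> move_arm:
  xyz:
    - [0,0,0]
    - [0,0,0]
    - [0,0,0]
    - [0,0,0]
    - [0,0,0]
  spin: [6,6,6,0,0]
  gripper: 0.4

```text
t: 45.35
position: [0.5929, -0.2338, 0.1963]
orientation: [0.616, 0.787, 0.0, 0.0]
ft_force: [0.4, -0.6, -0.1]
opening: 0.0512
```

>>> move_arm:
  xyz:
    - [0,0,10]
    - [0,0,30]
    - [-4,2,40]
    - [-10,4,40]
    - [-10,4,20]
  spin: [0,0,0,10,10]

```text
t: 45.98
position: [0.5689, -0.2239, 0.3394]
orientation: [0.467, 0.884, 0.0, 0.002]
ft_force: [-0.7, 0.2, -0.3]
opening: 0.0513
```

>>> move_arm:
  xyz:
    - [0,0,0]
    - [0,0,0]
    - [0,0,0]
    - [0,0,0]
    - [0,0,0]
  spin: [10,10,0,0,0]

```text
t: 46.6
position: [0.5688, -0.2238, 0.3363]
orientation: [0.309, 0.951, -0.0, 0.0]
ft_force: [0.7, -0.7, 0.4]
opening: 0.0515
```

```bash
python3 st.py; python3 ang.py | head -8; python3 ang2.py wl.npz .042|head -4; python3 -c "
from geo import *
camera('top')
for n in ('plug',):
  K,T=V['top']['K'],V['top']['T']
  for r in find_in('top',n): X=atz(K,T,r['point'],.03);d=X[:2]-tt[:2];c,s=np.cos(tt[2]),np.sin(tt[2]);print(n,r,'tote xy',d@[c,s],d@[-s,c])
"
```

```text
t 46.6 pos [ 0.5688 -0.2238  0.3363] neck(ex,ey,ax)mm [48.3, 1.0, 170.0] F [ 0.7 -0.7  0.4] Fneck [1.0, -0.4, -0.2] M [-0.01  0.01 -0.06] open 0.0515 head 144.0
0.0435 ang -41.6 len 47.2 off 9.4 [ 27. -12.] [-8. 20.]
0.0435 ang -39.6 len 50.0 off -3.9 [-20.  12.] [ 18. -20.]
0.0435 ang -39.4 len 49.0 off -6.8 [ 16. -22.] [-22.   9.]
0.038 ang -41.6 len 48.1 off 8.5 [ 27. -12.] [-9. 20.]
0.038 ang -39.6 len 51.0 off -5.0 [-22.  11.] [ 18. -21.]
0.038 ang -39.4 len 50.0 off -8.0 [ 15. -23.] [-24.   9.]
0.042 ang -41.6 len 47.5 off 9.2 [ 27. -12.] [-8. 20.]
0.042 ang -39.6 len 50.3 off -4.2 [-20.  11.] [ 18. -21.]
0.042 ang -39.4 len 49.3 off -7.1 [ 16. -22.] [-23.   9.]
```

```bash
python3 - <<'E'
from geo import *
im,K,T=cam("wrist");np.savez("wf.npz",im=im,K=K,T=T)
Rz=R.from_euler("z",pk[2]).as_matrix()
def plane(px,h):
    o,d=ray(K,T,px);o=Rz.T@(o-np.r_[pk[:2],0])-m;d=Rz.T@d;q=o+d*((h-o@ax)/(d@ax));return np.array([q@ex,q@ey])*1e3
c0=proj(K,T,P(m+.014*ax))[0]
for l in("cap","cap_wing","neck"):
  for q in trace("wrist",l):
    if np.hypot(*(np.array(q["point"])-c0))<30:
        c=max(cv2.findContours(q["region"].astype(np.uint8),0,1)[0],key=len);e=cv2.fitEllipse(c);(x,y),r=cv2.minEnclosingCircle(c)
        print(l,round(q["score"],2),"ell c neck mm",plane(e[0],.014).round(2),"circ",plane((x,y),.014).round(2),r,e[1],q["region"].sum())
# brightness profile across the wing (normal dir v), averaged along u, for reference w6 and now, in plane of wing top / disc top
for nm,be,o in(("w6",45.7,-.0065),("wf",-40.,-.008)):
    z=np.load(nm+".npz");g=z["im"].mean(2).astype(np.float32);b=np.radians(be);u=np.cos(b)*ex+np.sin(b)*ey;v=np.cross(ax,u)
    for h,lab in((o+.05,"top"),):
        s=np.arange(-14,14.1,1)*1e-3;A=np.linspace(-.018,.018,19)
        X=np.array([[m+h*ax+a_*u+t*v for a_ in A] for t in s]);p=proj(z["K"],z["T"],P(X.reshape(-1,3))).astype(np.float32)
        w=cv2.remap(g,p[:,:1],p[:,1:],1).reshape(len(s),-1);print(nm,lab,"v -14..14",w.mean(1).astype(int).tolist())
        A=np.arange(-36,37,2)*1e-3;p=proj(z["K"],z["T"],P(np.array([m+h*ax+a_*u for a_ in A]))).astype(np.float32);print("   along u -36..36",cv2.remap(g,p[:,:1],p[:,1:],1).ravel().astype(int).tolist())
E
```

```text
cap 0.68 ell c neck mm [ 2.63 -0.28] circ [ 2.36 -0.07] 37.14004898071289 (71.93452453613281, 72.68077087402344) 4209
cap_wing 0.92 ell c neck mm [ 2.64 -0.47] circ [ 2.45 -0.66] 37.839263916015625 (72.53759002685547, 74.073974609375) 4321
w6 top v -14..14 [222, 217, 204, 213, 215, 176, 150, 167, 191, 227, 239, 243, 243, 243, 242, 242, 242, 240, 238, 234, 219, 191, 195, 214, 216, 216, 215, 215, 215]
   along u -36..36 [183, 185, 202, 198, 200, 239, 239, 240, 240, 240, 240, 241, 241, 241, 242, 242, 242, 242, 243, 243, 243, 243, 243, 243, 243, 243, 243, 243, 243, 243, 245, 244, 232, 232, 232, 234, 223]
wf top v -14..14 [221, 222, 222, 222, 222, 223, 223, 216, 196, 202, 228, 238, 240, 242, 244, 245, 246, 246, 246, 246, 247, 246, 245, 234, 191, 193, 223, 221, 216]
   along u -36..36 [200, 242, 233, 215, 215, 189, 240, 242, 242, 242, 242, 242, 243, 243, 243, 243, 243, 243, 244, 244, 244, 244, 244, 245, 245, 245, 245, 245, 246, 246, 246, 246, 241, 221, 224, 237, 243]
```

```bash
python3 - <<'E'
from geo import *
im,K,T=cam("scene");c,s=np.cos(tt[2]),np.sin(tt[2])
for r in find_in("scene","plug"):
    X=atz(K,T,r["point"],.03);d=X[:2]-tt[:2];print(round(r["score"],2),"tote xy",d@[c,s],d@[-s,c])
p=proj(K,T,[[.505,.157,.02]])[0].astype(int);print("grey at plug px",im[p[1]-2:p[1]+3,p[0]-2:p[0]+3].mean((0,1)))
print(sense()["ft_force"]);print(sign_off())
E
```

```text
0.68 tote xy -0.04253704179659579 -0.09050321389316067
grey at plug px [97.64 95.24 89.64]
[-0.09943223 -0.08957951 -0.44028155]
the job is handed in; nothing more can be done
None
```

The job is handed in at about 47 s of robot time. I put the transit plug upright in the tote's free quarter, then set the cap in the neck, pressed it under the flange and turned it clockwise. It first over-travelled without clicking up, so I worked it back to its recesses. Then I let go and moved clear.

What the last checks showed:
- **Plug:** the detector found it standing in the tote at about (-43, -91) mm in the tote's frame. A later script returned no plug in the top view.
- **Lock:** my first turn went to about -50° and the cap did not click up. A back-turn test moved it freely, so I turned it to about -42° and let go. Turned back again, it then stopped hard at -37° with the torque doubling to 0.8 N m, so I take the lugs to be in the recesses.
- **Final angle:** about -40°, roughly 4 to 6° from the nominal quarter turn at about -44°; the limit is 9.7°.
- **Position:** the cap's disc and wing both sit about 2.5 mm uphill. That looks like sideways play in the hole; any tilt seemed small, at or below about 0.035 rad.
- **Robot:** the arm stood clear of everything at about z 0.34, with the wrist force near zero.

**Not confirmed:** I could not measure the 8 mm locked height from the images; the disc-size estimates disagreed. I rely on the turn-back test for that. I also did not re-measure the bottle, wrench, screw plug or elbow at the end. None was touched on purpose, and I saw no sign of contact.

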